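# Hang the class lanterns on the display rail and power the stand

## Task

Set up the lantern display: hook every plywood lantern standing on the bench onto the bare end of the rail and slide it along the rail, without lifting it off again, until it hangs wholly in the green section. Plug every power block fully home into a free socket of the grey dock, and only when all lanterns hang in the green section and all blocks are plugged in, throw the switch all the way on (over to the other side). Do not shove the white cup, tape roll or bare plywood shell about.

Things in the scene. Friction and masses are not known exactly. Their poses are not given: they have to be found in the camera images.
- rail: Fixed stand with a level round bar, 10 mm thick, along its y axis, bar axis 155 mm above the table, between 16 mm square posts at y = -235 and +235 mm, level with the bar's top. Plywood plank below: 60 x 510 mm, 16 mm thick. Origin: centre of the plank's underside, right below the bar; z up. The bar is bare steel for y below -50 mm (bare end), green above (display section).
- rail_mark (a point): Point on the top line of the bar at the middle of its green display section (which reaches 132 mm to either side of it along the bar); axes as the rail's: y along the bar, away from the bare end.
- rail_free (a point): Point on the top line of the bar in its bare end, 150 mm from the rail's middle: the place to hook lanterns on; same axes.
- lantern0: Plywood lantern with amber panes, 154 mm tall, 140 g; may be absent. Origin: centre of its underside; z up, x towards its hook's mouth. Hexagonal body, 72 mm across at the bottom, 52 mm at its top, 58 mm up. Above it a hook plate. Topmost its amber grip tab 14 mm (x) by 26 mm (y), from 118 to 154 mm height, centred above the origin.
- lantern0_hook (a point): Underside of the hook's bridge of the amber lantern, 110 mm above its origin, same axes; rests on the bar's top when hung. Hook plate 20 mm wide (y): stem x = -20 to -12 mm; bridge 8 mm thick; tip x = 12 to 20 mm, down to 88 mm above the origin. The bar enters from +x through the 30 mm gap between body and tip, then lies in the 24 mm wide hook.
- lantern1: Plywood lantern with blue panes, 154 mm tall, 140 g; may be absent. Origin: centre of its underside; z up, x towards its hook's mouth. Hexagonal body, 72 mm across at the bottom, 52 mm at its top, 58 mm up. Above it a hook plate. Topmost its blue grip tab 14 mm (x) by 26 mm (y), from 118 to 154 mm height, centred above the origin.
- lantern1_hook (a point): Underside of the hook's bridge of the blue lantern, 110 mm above its origin, same axes; rests on the bar's top when hung. Hook plate 20 mm wide (y): stem x = -20 to -12 mm; bridge 8 mm thick; tip x = 12 to 20 mm, down to 88 mm above the origin. The bar enters from +x through the 30 mm gap between body and tip, then lies in the 24 mm wide hook.
- lantern2: Plywood lantern with red panes, 154 mm tall, 140 g; may be absent. Origin: centre of its underside; z up, x towards its hook's mouth. Hexagonal body, 72 mm across at the bottom, 52 mm at its top, 58 mm up. Above it a hook plate. Topmost its red grip tab 14 mm (x) by 26 mm (y), from 118 to 154 mm height, centred above the origin.
- lantern2_hook (a point): Underside of the hook's bridge of the red lantern, 110 mm above its origin, same axes; rests on the bar's top when hung. Hook plate 20 mm wide (y): stem x = -20 to -12 mm; bridge 8 mm thick; tip x = 12 to 20 mm, down to 88 mm above the origin. The bar enters from +x through the 30 mm gap between body and tip, then lies in the 24 mm wide hook.
- block0: Power block, 180 g, 68 mm tall, standing on its plug foot. Origin: centre of the foot's underside; z up. Dark steel plug foot 44 mm (x) by 30 mm (y), 28 mm high, its lowest 3 mm 1 mm smaller all round; on it a white grip body 52 mm (x) by 38 mm (y), 40 mm high, with an orange square on top. Either way round fits.
- dock_hole0 (a point): Centre of the mouth of the socket nearer the switch in the dock's top face (42 mm above the table); a rectangular hole 48 mm (along x) by 34 mm (along y), 34 mm deep, 3 mm chamfer; axes as the dock's. A block is home when its white body rests on the dock, its foot 28 mm below this point.
- block1: Power block, 180 g, 68 mm tall, standing on its plug foot. Origin: centre of the foot's underside; z up. Dark steel plug foot 44 mm (x) by 30 mm (y), 28 mm high, its lowest 3 mm 1 mm smaller all round; on it a white grip body 52 mm (x) by 38 mm (y), 40 mm high, with an orange square on top. Either way round fits.
- dock_hole1 (a point): Centre of the mouth of the other socket in the dock's top face (42 mm above the table); a rectangular hole 48 mm (along x) by 34 mm (along y), 34 mm deep, 3 mm chamfer; axes as the dock's. A block is home when its white body rests on the dock, its foot 28 mm below this point.
- dock: Fixed grey power dock 200 mm (x) by 110 mm (y), 42 mm high. Origin: centre of its underside; x along its length, away from the switch. Sockets at x = -45 and +45 mm, the switch's foot centre at x = -130 mm.
- switch (a joint): Toggle switch at the dock's near end: 0 = off, leaning 0.5 rad towards the dock's -y; 1.0 = on, leaning 0.5 rad to +y. Stays where left; about 1 N at the ball moves it. Its axis is along the dock's x, 22 mm above the table; grey foot 25 mm high, 50 mm (dock x) by 70 mm (dock y).
- switch_tip (a point): Centre of the red ball, 26 mm in diameter, at the end of the switch's 80 mm lever (10 mm thick rod).
- pen_mug: White ceramic cup, 76 mm across, 90 mm tall. Origin on its underside. Not part of the job; leave it where it is.
- tape_roll: Yellow tape roll lying flat, 90 mm across, 24 mm high. Origin on its underside. Not part of the job; leave it where it is.
- ply_shell: Bare hexagonal plywood shell without a hook, 100 mm across, 75 mm tall. Origin on its underside. Not part of the job; leave it where it is.

How it is judged:
By the outcome, as a careful person would: the job done as asked, in the order asked, and still so for the second after the job is handed in, with the robot touching nothing.
Of lantern0, lantern1, lantern2 only 2 to 3 are there at a start; the rules pass over those that are not, and their reading is None.
At some moment in a run one of lantern0, lantern1, lantern2 may be knocked a few centimetres aside while the robot is not near it.
It also fails if it takes over 210 s, if anything falls off the work surface, if the arm or the gripper's body presses on something with over 40 N, if the wrist force passes 120 N, or if a joint passes its speed limit or range.

## Robot

A 7-joint arm with a two-finger parallel gripper is mounted at the origin on the work surface. World frame = base frame: x ahead of the robot, y to its left, z up, the work surface at z = 0. Lengths are in mm, angles in degrees, forces in N, time in s.
With the tool pointing down it reaches from about 400 to 900 mm from the base axis. Payload 5.6 kg.
Tool frame: the origin (TCP) lies midway between the tips of the shut fingers; the grasp point (between the pads) lies ctrl.hold_point_z behind it (ctrl.hold_point_z is the distance from the TCP to the grasp point, in mm); z points along the fingers, y is the direction in which the jaws open and shut (so a half turn about z gives the same grasp; the last joint's range is limited). The gripper opens to 92 mm and grips with 3 to 60 N. Pads are 20 mm wide; open, the fingers measure 128 mm over their backs; the gripper's body (75 mm by 189 mm) begins 69 mm behind the grasp point.
Start: joints at [-75.344, 26.786, -0.665, 91.828, 0.344, 61.387, -3.226], TCP at [191.384, 621.193, 214.592] pointing down, gripper open.
Joint ranges: [-144.91, 144.91], [-17.63, 115.5], [-89.93, 88.59], [15.96, 139.68], [-74.01, 254.01], [8.47, 105.57], [-167.45, 167.45]. Speed limits (degrees/s): [147.25, 147.25, 180, 180, 180, 180, 180].

## Interface

Orientations are given as a 3x3 rotation matrix whose columns are the frame's x, y, z axes.
In Python, from rig import ctrl, optics, find_in gives the robot as it stands. The module is installed in compiled form; this text tells all that it offers.
- The arm moves only by the tool drive_tool, never from a script. Its argument "commands" is a list of rows, each a list of 6 numbers: the shift along the tool's x, y, z normalised to -1 to 1, where 1 is 30 mm, then the turn, a rotation vector about the tool's x, y, z normalised to -1 to 1, where 1 is 45 degrees. In form: [[dx, dy, dz, wx, wy, wz], ...]. A call has exactly 5 rows; each row shifts and turns the commanded pose from where the row before left it, along the tool's axes as they then stand; what a row does not reach is not made up. A row lasts 1/10 s, in which the tool goes at most 50 mm and 8.59 degrees, less where a joint would pass 70% of its speed; a pose out of reach is approached as far as the arm can. A call with a number of a shift or a turn outside -1 to 1 is refused whole. A call with a gripper value outside its range is refused whole. "grip" is the opening, from -1 (shut) to 1 (fully open), so that 0 is half open, set as the call begins (left out, the last holds). The fingers move at their own pace and stop on an object; "force" is the grip in N (left out, the last holds). Time passes only in rows, so rows that do not move let the fingers close, or fill a call up. It gives the time, the measured TCP pose, the force and the opening at its end, in the units of the state.
- ctrl.read_state(): the state, without advancing time (a new reading comes with each control period).
- optics.snapshot(name): name is "side" or "top"; returns (picture, depth): 420x560x3 uint8, blue, green, red; 420x560 float32, mm along the optical axis (not along the pixel's ray), 0 where there is no reading.
- optics.camera_model(name): a dict with "K" (3x3 intrinsics, pixels), "dist_coeffs" ([k1, k2, p1, p2, k3] as OpenCV has them; the pictures are not rectified), "R" (3x3) and "t" (3): a world point X has camera coordinates R X + t. Camera axes: x right, y down, z forward; pixel columns grow to the right and rows downward; lengths in mm; the calibration is good to about 2 mm. A picture is of the moment at which its call begins. camera_model takes no time and is no camera call.
- ctrl.hand_in(): hands the job in, once; it reports no verdict.
Trained networks look in the newest picture that a camera, given by its name, has taken for a name from the list of things; names that differ only in an ending like _2 or _b are one class to them, and where a whole thing is asked for, a point or a joint stands for the part that bears it (a point fixed in the world has none). Each returns a list of dicts, best first, with "conf" (0 to 1); they miss things now and then, are a little off and sometimes report something else, mostly with a low value. They report only what shows in the picture. A call takes as long as a camera call.
- find_in(camera, label): "point" ([column, row] as shares, 0 to 1, of the picture: columns of its width, rows of its height, amid what is visible of it).
The state is a dict: "time": time; "joints": joint angles; "qd": joint speeds; "joint_torque": joint torques, N m; "ee_pos": TCP position; "ee_rot": TCP orientation; "ft_force": force on the tool from outside, world axes, zero at the start; "torque": the same for the moment, N m; "grip_width": opening from 0.0 (shut) to 1.0 (fully open).
Only numpy, scipy, OpenCV 4.12 (cv2) and the standard library are available. Lean on these libraries where they do the work, as an engineer would, in place of code of your own. Each camera call takes 0.05 s, during which the arm holds its last target.

## Working session

There is one attempt and no reset: what is moved stays moved. The work goes in short steps, Python scripts to look and compute and a tool call to move; the robot and the scene stay as the last step left them, time stands still between calls to the robot, and variables do not carry over. Pictures are saved under pics/ and viewed, and the job is handed in when it is done.

Besides the shell and the picture viewer there is one more tool, called after "Request:" in YAML: its name, and indented under it one key for each argument. drive_tool: Moves the arm, as the interface text tells. Scaled input: -1 to 1 covers 30 mm each way for a shift and 45 degrees each way for a turn. Its arguments: {"type":"object","properties":{"commands":{"type":"array","items":{"type":"array","items":{"type":"number","minimum":-1,"maximum":1}}},"grip":{"type":"number"},"force":{"type":"number"}},"required":["commands"]}

```bash
mkdir -p pics; ls
python3 - <<'E'
from rig import ctrl, optics, find_in
import cv2
s=ctrl.read_state(); print({k:s[k] for k in ('time','ee_pos','ee_rot','grip_width','ft_force')}, ctrl.hold_point_z)
for n in ('side','top'):
    p,d=optics.snapshot(n); cv2.imwrite(f'pics/{n}0.png',p)
    m=optics.camera_model(n); print(n,m)
E
```

```text
pics
{'time': 0.0, 'ee_pos': array([191.23705729, 620.60619724, 213.63616747]), 'ee_rot': array([[-9.55660883e-01,  2.94469182e-01, -4.20748830e-04],
       [ 2.94469461e-01,  9.55659289e-01, -1.74920407e-03],
       [-1.12994164e-04, -1.79554359e-03, -9.99998382e-01]]), 'grip_width': 1.0029534650533158, 'ft_force': array([ 0.7303714 , -0.54545767, -0.16425608])} 18.700000000000003
side {'K': array([[511.24639877,   0.        , 290.17926854],
       [  0.        , 511.24639877, 204.85825817],
       [  0.        ,   0.        ,   1.        ]]), 'dist_coeffs': array([-0.0982816,  0.       ,  0.       ,  0.       ,  0.       ]), 'R': array([[ 0.96256406, -0.27088211, -0.00965934],
       [-0.15998141, -0.53899575, -0.82697614],
       [ 0.2188067 ,  0.79756283, -0.56215404]]), 't': array([-581.06473053,  156.83361787, 1398.95132437])}
top {'K': array([[526.11600331,   0.        , 279.81696526],
       [  0.        , 526.11600331, 212.91406219],
       [  0.        ,   0.        ,   1.        ]]), 'dist_coeffs': array([-0.1970372,  0.       ,  0.       ,  0.       ,  0.       ]), 'R': array([[-1.80093277e-02, -9.99837676e-01, -5.34724068e-04],
       [-9.95986102e-01,  1.79868456e-02, -8.76821449e-02],
       [ 8.76775300e-02, -1.04651874e-03, -9.96148360e-01]]), 't': array([ -51.98902167,  591.93950841, 1648.69943535])}
```

View pics/side0.png

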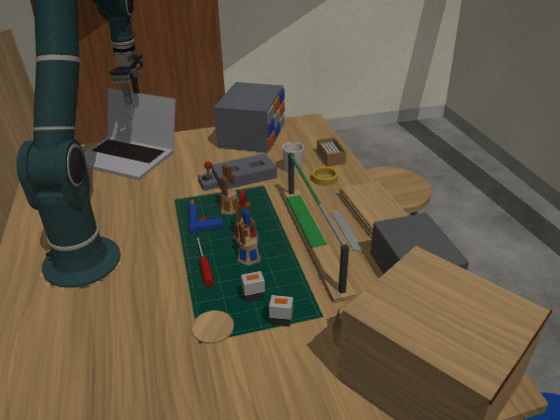

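View pics/top0.png

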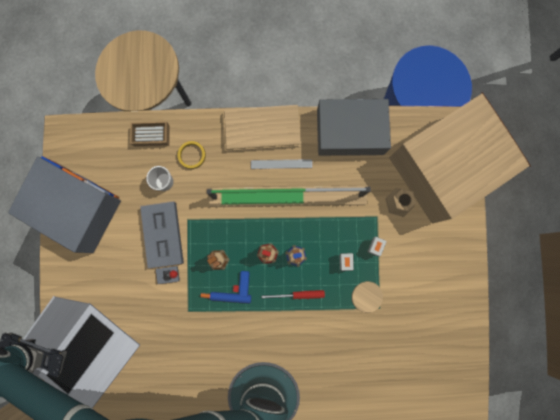

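```bash
cat > h.py <<'E'
from rig import ctrl, optics, find_in
import cv2, numpy as np
def w2p(n,X):
    m=optics.camera_model(n); r,_=cv2.Rodrigues(m['R'])
    return cv2.projectPoints(np.atleast_2d(np.array(X,float)),r,m['t'],m['K'],m['dist_coeffs'])[0][:,0]
def ray(n,uv):
    m=optics.camera_model(n); p=cv2.undistortPoints(np.array(uv,float).reshape(-1,1,2),m['K'],m['dist_coeffs'])[:,0]
    d=np.c_[p,np.ones(len(p))]@m['R']; c=-m['R'].T@m['t']; return c,d
def atz(n,uv,z):
    c,d=ray(n,uv); return c+d*((z-c[2])/d[:,2])[:,None]
def cloud(n,dep):
    v,u=np.mgrid[0:420,0:560]; c,d=ray(n,np.stack([u.ravel(),v.ravel()],1).astype(float))
    X=c+d*dep.ravel()[:,None]; X[dep.ravel()==0]=np.nan
    return X.reshape(420,560,3)
def crop(n,p,x0,y0,x1,y1,f,name):
    cv2.imwrite(name,cv2.resize(p[y0:y1,x0:x1],None,fx=f,fy=f,interpolation=cv2.INTER_CUBIC))
E
python3 - <<'E'
from h import *
for n in ('side','top'):
    p,d=optics.snapshot(n); np.savez(f'{n}0.npz',p=p,d=d)
    for l in ['lantern0','lantern1','lantern2','lantern0_hook','block0','dock','switch_tip','switch','rail','pen_mug','tape_roll','ply_shell']:
        r=find_in(n,l)[:3]
        C=cloud(n,d)
        for q in r:
            if q['conf']<.3: continue
            u=np.array(q['point'])*[560,420]; print(n,l,round(q['conf'],2),u.round(1),C[int(u[1]),int(u[0])].round(0))
    if n=='top': crop(n,p,130,130,410,320,2.8,'pics/t1.png')
    else: crop(n,p,170,120,370,330,2.8,'pics/s1.png')
E
```

```text
side lantern0 0.83 [227.2 193.6] [439. 125.  67.]
side lantern0 0.81 [245.1 245.3] [ 443. -127.   57.]
side lantern0 0.56 [238.9 219.1] [445. -25.  72.]
side lantern1 0.83 [227.2 193.6] [439. 125.  67.]
side lantern1 0.81 [245.1 245.3] [ 443. -127.   57.]
side lantern1 0.56 [238.9 219.1] [445. -25.  72.]
side lantern2 0.83 [227.2 193.6] [439. 125.  67.]
side lantern2 0.81 [245.1 245.3] [ 443. -127.   57.]
side lantern2 0.56 [238.9 219.1] [445. -25.  72.]
side lantern0_hook 0.78 [223.6 189.1] [429. 129.  81.]
side block0 0.9 [253.7 283.4] [ 430. -289.   67.]
side block0 0.83 [282.2 308.8] [ 476. -388.   67.]
side block0 0.72 [325.2 172.4] [802. 257.   5.]
side dock 0.58 [246.3 169.7] [531. 290.  44.]
side switch_tip 0.61 [207.4 165.8] [399. 250. 103.]
side switch 0.64 [241.9 211.4] [477. 116.  -1.]
side switch 0.52 [208.6 167. ] [402. 250.  99.]
side rail 0.9 [315.8 238.5] [ 647. -104.   19.]
side pen_mug 0.55 [293.8 152.3] [693. 278.  90.]
side pen_mug 0.52 [281.9 309.5] [ 475. -383.   59.]
side tape_roll 0.74 [327.  172.5] [807. 262.   2.]
side ply_shell 0.87 [337.7 326.6] [ 583. -4
[... 337 characters left out ...]
4] [447. 124. 126.]
top lantern2 0.57 [264.  251.5] [469. -11. 151.]
top lantern2 0.53 [296.8 257.2] [ 449. -107.  153.]
top lantern0_hook 0.91 [217.7 263.7] [436. 128. 118.]
top block0 0.78 [373.9 247.9] [ 476. -350.   67.]
top block0 0.56 [344.1 261.1] [ 434. -259.   62.]
top dock 0.79 [161.8 239. ] [516. 316.  40.]
top dock 0.36 [288.4 195.8] [648. -90.  24.]
top dock 0.31 [173.7 274.4] [404. 265. 106.]
top switch 0.41 [172.4 274.8] [404. 268. 107.]
top rail 0.68 [286.6 195.2] [648. -83.  24.]
top pen_mug 0.67 [162.1 182.5] [702. 322.   3.]
top tape_roll 0.68 [181.6 155.6] [792. 261.  -5.]
top ply_shell 0.7 [400.7 201.7] [ 617. -438.   81.]
top ply_shell 0.6 [172.6 272.8] [410. 268. 105.]
```

View pics/t1.png

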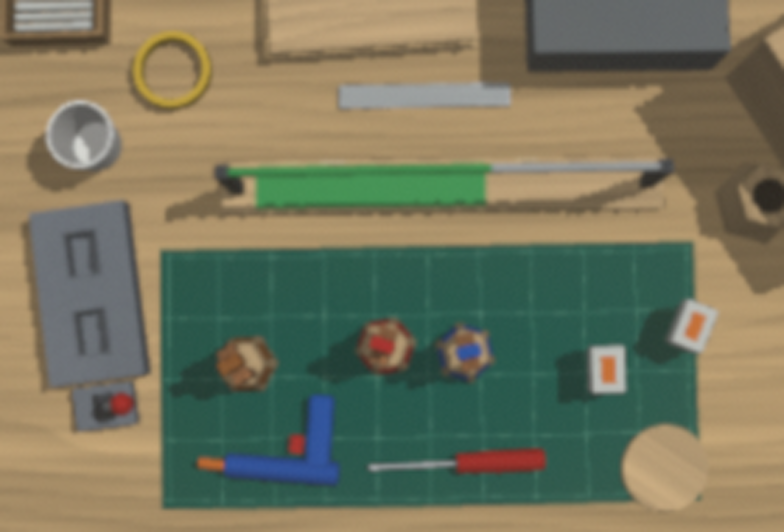

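View pics/s1.png

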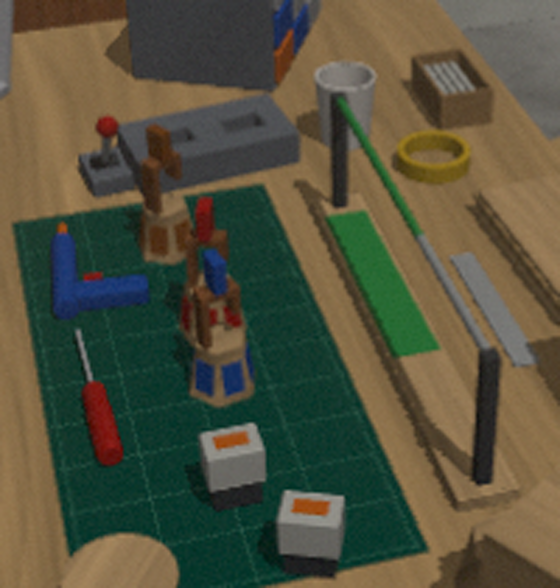

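```bash
cat >> h.py <<'E'
from scipy.optimize import least_squares
def sdbox(P,lo,hi):
    c=(np.array(lo)+hi)/2; h=(np.array(hi)-lo)/2; q=abs(P-c)-h
    return np.linalg.norm(np.maximum(q,0),axis=1)+np.minimum(q.max(1),0)
def hexd(P,phi):
    # frustum, 72 across bottom,52 top
    r=np.interp(P[:,2],[0,58],[36,26]); a=np.arange(6)*np.pi/3+phi
    k=(P[:,:1]*np.cos(a)+P[:,1:2]*np.sin(a)).max(1)-r*np.cos(np.pi/6)
    q=np.stack([k,P[:,2]-58],1)
    return np.linalg.norm(np.maximum(q,0),axis=1)+np.minimum(q.max(1),0)
def sd_lantern(P):
    L=[hexd(P,0),sdbox(P,[-20,-10,55],[-12,10,118]),sdbox(P,[-20,-10,110],[20,10,118]),sdbox(P,[12,-10,88],[20,10,118]),sdbox(P,[-7,-13,118],[7,13,154])]
    return np.min(L,0)
def sd_block(P): return np.minimum(sdbox(P,[-22,-15,0],[22,15,28]),sdbox(P,[-26,-19,28],[26,19,68]))
def sd_dock(P):
    d=sdbox(P,[-100,-55,0],[100,55,42])
    for x in(-45,45): d=np.maximum(d,-sdbox(P,[x-24,-17,8],[x+24,17,60]))
    return np.minimum(d,sdbox(P,[-155,-35,0],[-105,35,25]))
def fit(C,sd,x,y,R,zmin,zmax,yaws,z0=0,wob=0,pre=None):
    Q=C.reshape(-1,3); Q=Q[np.isfinite(Q).all(1)]
    m=(np.hypot(Q[:,0]-x,Q[:,1]-y)<R)&(Q[:,2]>zmin)&(Q[:,2]<zmax); Q=Q[m]
    best=[]
    for yw in yaws:
        def f(v):
            c,s=np.cos(v[2]),np.sin(v[2]); P=Q-[v[0],v[1],z0]
            return sd(np.c_[P[:,0]*c+P[:,1]*s,-P[:,0]*s+P[:,1]*c,P[:,2]])
        r=least_squares(f,[x,y,np.radians(yw)],loss='soft_l1',f_scale=3.,x_scale=[1,1,.03])
        best.append((r.cost/len(Q),r.x[0],r.x[1],np.degrees(r.x[2])))
    best.sort(); return best,len(Q)
def snap2():
    o={}
    for n in('side','top'):
        p,d=optics.snapshot(n); o[n]=(p,cloud(n,d))
    return o
E
python3 - <<'E'
from h import *
Cs={}
for n in('side','top'):
    z=np.load(n+'0.npz'); Cs[n]=cloud(n,z['d'])
Cs['both']=np.concatenate([Cs['side'].reshape(-1,3),Cs['top'].reshape(-1,3)])
def uni(b):
    o=[]
    for r in b:
        if not any(abs(r[1]-q[1])<1 and abs((r[3]-q[3]+180)%360-180)<3 for q in o): o.append(r)
    return o
for n in Cs:
    print(n)
    for nm,x,y in(('amber',446,122),('red',467,-14),('blue',449,-109)):
        b,k=fit(Cs[n],sd_lantern,x,y,45,10,165,range(0,360,30)); print(nm,k,np.round(uni(b)[:4],2).tolist())
    for x,y in((434,-270),(476,-362)):
        b,k=fit(Cs[n],sd_block,x,y,42,8,80,range(0,180,30)); print('blk',k,np.round(uni(b)[:2],2).tolist())
    b,k=fit(Cs[n],sd_dock,516,310,140,6,46,range(-20,25,10)); print('dock',k,np.round(uni(b)[:2],2).tolist())
E
```

```text
side
amber 586 [[2.36, 446.01, 139.38, 35.11], [3.67, 446.01, 139.32, 217.73], [3.73, 446.07, 139.13, 199.18]]
red 415 [[1.71, 463.69, -20.63, -17.39], [3.09, 463.65, -20.62, 162.64]]
blue 767 [[1.8, 455.5, -111.48, 369.93], [1.83, 455.62, -111.46, 17.72], [2.86, 455.5, -111.47, 190.18], [2.87, 455.6, -111.53, 201.79]]
blk 576 [[1.17, 433.02, -266.87, 1.0], [1.17, 433.02, -266.87, 181.0]]
blk 627 [[0.97, 479.07, -365.18, -23.42], [0.97, 479.07, -365.18, 156.58]]
dock 1445 [[4.37, 528.61, 318.6, 7.01]]
top
amber 309 [[2.35, 446.19, 137.73, 13.32], [2.35, 446.21, 137.94, 364.5], [2.35, 446.07, 137.8, 58.25], [2.65, 446.09, 137.82, 184.49]]
red 308 [[2.19, 464.45, -18.97, 189.39], [2.2, 464.55, -18.93, 9.87], [2.36, 464.73, -19.14, 312.55], [2.37, 464.74, -19.1, 132.18]]
blue 317 [[1.63, 455.94, -109.98, -16.86], [1.68, 455.79, -109.99, 162.5], [1.75, 455.93, -109.92, 221.17], [1.76, 455.88, -109.87, 39.2]]
blk 231 [[5.07, 434.98, -267.7, 181.93], [5.07, 434.98, -267.7, 1.93]]
blk 241 [[5.1, 478.6, -364.88, 158.05], [5.1, 478.77, -364.69, -20.88]]
dock 2436 [[13.14, 527.67, 316.74, 7.23]]
both
amber 895 [[2.48, 446.27, 138.56, 379.2], [2.48, 446.09, 138.95, 34.14], [2.52, 445.97, 138.73, 46.48], [3.42, 446.03, 138.69, 192.59]]
red 723 [[2.27, 464.19, -20.08, 0.66], [2.31, 464.01, -20.08, 346.89], [3.03, 464.19, -20.07, 180.69], [3.1, 464.09, -20.07, 167.51]]
blue 1084 [[1.94, 455.55, -111.17, 370.48], [1.95, 455.61, -111.11, 21.07], [2.68, 455.56, -111.14, 204.86], [2.68, 455.5, -111.15, 210.37]]
blk 807 [[2.31, 433.03, -266.93, 1.28], [2.31, 433.05, -266.96, 181.14]]
blk 868 [[2.12, 478.91, -365.12, -23.25], [2.12, 478.91, -365.12, 156.75]]
dock 3881 [[9.92, 528.33, 317.89, 7.13]]
```

```bash
cat >> h.py <<'E'
COL={'amber':None,'red':None,'blue':None}
def sd_top(P):
    L=[sdbox(P,[-20,-10,55],[-12,10,118]),sdbox(P,[-20,-10,110],[20,10,118]),sdbox(P,[12,-10,88],[20,10,118]),sdbox(P,[-7,-13,118],[7,13,154])]
    return np.min(L,0)
E
python3 - <<'E'
from h import *
import sys
Cs={};Ps={}
for n in('side','top'):
    z=np.load(n+'0.npz'); Cs[n]=cloud(n,z['d']); Ps[n]=z['p']
Cs['both']=np.concatenate([Cs['side'].reshape(-1,3),Cs['top'].reshape(-1,3)])
for n in Cs:
    for nm,x,y in(('amber',446,138.7),('red',464,-20),('blue',455.5,-111)):
        b,k=fit(Cs[n],sd_top,x,y,40,66,165,range(0,360,20)); print(n,nm,k,np.round(b[:9:2],2).tolist())
crop('top',Ps['top'],200,235,315,285,7,'pics/t2.png')
crop('side',Ps['side'],205,150,275,275,4.8,'pics/s2.png')
E
```

```text
side amber 263 [[1.26, 446.22, 140.07, 32.46], [1.26, 446.22, 140.07, 32.46], [1.26, 446.22, 140.07, 32.46], [1.26, 446.22, 140.07, 392.46], [1.26, 446.21, 140.09, 32.4]]
side red 241 [[0.98, 463.86, -20.25, -17.65], [0.98, 463.86, -20.25, -17.65], [0.98, 463.86, -20.25, -17.65], [0.98, 463.78, -20.17, 341.84], [0.98, 463.78, -20.17, 341.84]]
side blue 289 [[0.97, 455.56, -111.27, 10.93], [0.97, 455.56, -111.27, 10.93], [0.97, 455.56, -111.27, 10.93], [0.97, 455.55, -111.3, 10.82], [0.97, 455.55, -111.3, 370.82]]
top amber 119 [[2.2, 445.19, 137.96, 28.06], [2.2, 445.19, 137.96, 28.06], [2.2, 445.25, 137.99, 28.31], [2.2, 445.25, 137.99, 28.31], [2.21, 445.04, 137.68, 385.64]]
top red 102 [[3.01, 464.52, -18.89, 178.3], [3.01, 464.52, -18.89, 178.3], [3.01, 464.52, -18.89, 178.3], [3.05, 465.78, -19.97, 158.49], [3.05, 465.78, -19.97, 158.49]]
top blue 102 [[2.06, 455.29, -109.77, 190.55], [2.06, 455.71, -110.71, 197.03], [2.06, 455.71, -110.71, 17.03], [2.06, 455.71, -110.71, 17.03], [2.06, 455.71, -110.71, 17.03]]
both amber 382 [[1.64, 446.28, 139.77, 32.15], [1.64, 446.28, 139.77, 32.15], [1.64, 446.28, 139.77, 32.15], [1.64, 446.28, 139.77, 392.15], [1.64, 446.28, 139.77, 392.15]]
both red 343 [[1.8, 463.96, -20.24, -17.52], [1.8, 463.96, -20.24, -17.52], [1.8, 463.96, -20.24, -17.52], [1.81, 463.93, -20.16, 341.5], [1.81, 463.93, -20.16, 341.5]]
both blue 391 [[1.26, 455.6, -111.12, 10.97], [1.26, 455.6, -111.12, 10.97], [1.26, 455.6, -111.12, 10.97], [1.26, 455.59, -111.15, 370.9], [1.26, 455.59, -111.15, 370.9]]
```

View pics/t2.png

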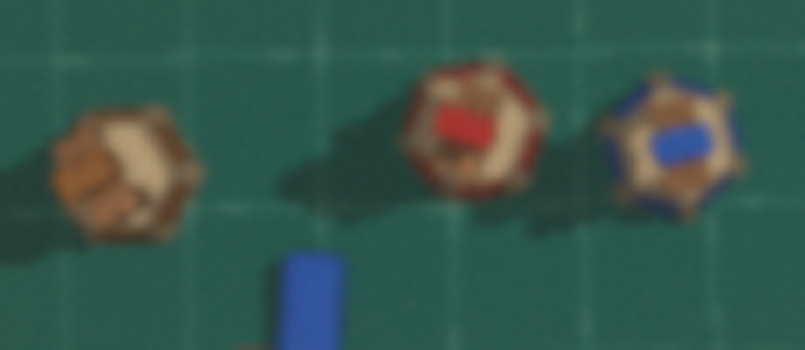

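View pics/s2.png

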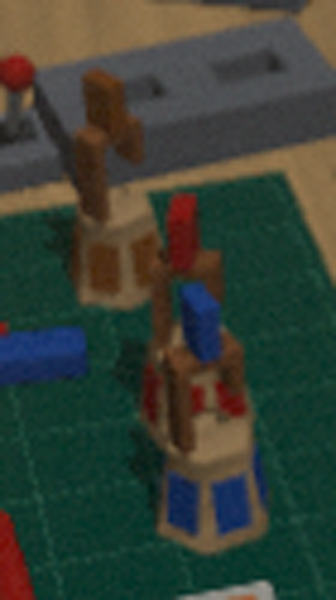

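```bash
cat >> h.py <<'E'
def sd_rail(P):
    bar=np.hypot(P[:,0],P[:,2]-155)-5; bar=np.where(abs(P[:,1])<235,bar,99)
    L=[bar,sdbox(P,[-8,-243,0],[8,-227,160]),sdbox(P,[-8,227,0],[8,243,160]),sdbox(P,[-30,-255,0],[30,255,16])]
    return np.min(L,0)
E
python3 - <<'E'
from h import *
Cs={};Ps={}
for n in('side','top'):
    z=np.load(n+'0.npz'); Cs[n]=cloud(n,z['d']); Ps[n]=z['p']
Cs['both']=np.concatenate([Cs['side'].reshape(-1,3),Cs['top'].reshape(-1,3)])
for n in Cs:
    Q=Cs[n].reshape(-1,3); Q=Q[np.isfinite(Q).all(1)]
    m=(abs(Q[:,0]-650)<55)&(abs(Q[:,1]+85)<275)&(Q[:,2]>8)&(Q[:,2]<175); Q=Q[m]
    print(n,len(Q),(Q[:,2]>120).sum())
    for zl in (8,100):
        b,k=fit(Q,sd_rail,650,-85,400,zl,200,[-8,-4,0,4,8]); print(zl,k,np.round(b[:3],2).tolist())
    hi=Q[(Q[:,2]>130)]; print(hi.min(0).round(),hi.max(0).round())
    # dock with top edges
    D=Cs[n].reshape(-1,3); 
    for zl,zh in((28,50),(6,35)):
        b,k=fit(D,sd_dock,528,318,140,zl,zh,[4,10]); print('dock',k,np.round(b[:2],2).tolist())
E
```

```text
side 3294 587
8 3294 [[1.66, 648.02, -87.97, -0.14], [1.66, 648.02, -87.97, -0.14], [1.66, 648.02, -87.97, -0.14]]
100 670 [[1.09, 647.84, -88.26, -0.11], [1.09, 647.84, -88.26, -0.11], [1.09, 647.84, -88.26, -0.11]]
[ 638. -334.  130.] [657. 157. 165.]
dock 1019 [[3.68, 528.41, 318.33, 7.03], [3.68, 528.45, 318.36, 7.04]]
dock 594 [[6.57, 528.7, 318.77, 7.11], [6.57, 528.7, 318.77, 7.11]]
top 2982 591
8 2982 [[4.6, 647.93, -88.57, -0.41], [4.6, 647.93, -88.57, -0.41], [4.6, 647.93, -88.57, -0.41]]
100 607 [[2.33, 647.65, -88.54, -0.47], [2.33, 647.65, -88.54, -0.47], [2.33, 647.65, -88.54, -0.47]]
[ 636. -331.  133.] [654. 151. 169.]
dock 1943 [[4.18, 527.4, 318.11, 7.15], [4.18, 527.37, 318.04, 7.1]]
dock 817 [[33.35, 533.72, 317.29, 7.39], [33.35, 533.72, 317.29, 7.39]]
both 6276 1178
8 6276 [[3.06, 648.06, -88.02, -0.22], [3.06, 648.06, -88.02, -0.22], [3.06, 648.07, -88.04, -0.22]]
100 1277 [[1.71, 647.84, -88.26, -0.25], [1.71, 647.84, -88.26, -0.25], [1.71, 647.84, -88.26, -0.25]]
[ 636. -334.  130.] [657. 157. 169.]
dock 2962 [[4.01, 528.18, 318.22, 7.12], [4.01, 528.18, 318.22, 7.12]]
dock 1411 [[22.25, 529.23, 318.09, 7.25], [22.25, 529.23, 318.09, 7.25]]
```

```bash
cat >> h.py <<'E'
from scipy.spatial.transform import Rotation as Ro
def plan(wps,rz=True):
    """wps: (x,y,z,theta_of_tool_y or None, nrows)"""
    s=ctrl.read_state(); p=np.array(s['ee_pos']); R=np.array(s['ee_rot']); rows=[]
    print('t',round(s['time'],2),'p',p.round(1),'th',round(np.degrees(np.arctan2(R[1,1],R[0,1])),1),'tilt',np.degrees(R[:2,2]).round(2),'w',round(s['grip_width']*92,1),'F',np.round(s['ft_force'],1))
    for x,y,z,th,n in wps:
        t0=np.arctan2(R[1,1],R[0,1]); t1=t0 if th is None else np.radians(th)
        dt=(t1-t0+np.pi)%(2*np.pi)-np.pi
        tgt=np.array([x,y,z],float); 
        zt=np.array([0,0,-1.]); yt=np.array([np.cos(t1),np.sin(t1),0]); Rt=np.c_[np.cross(yt,zt),yt,zt]
        rv=Ro.from_matrix(R.T@Rt).as_rotvec(); p0=p.copy();R0=R.copy()
        for i in range(n):
            # shift expressed in present axes, turn afterwards
            nxt=p0+(tgt-p0)*(i+1)/n; d=R.T@(nxt-p)/30; w=rv/n/np.radians(45)
            row=np.round(np.r_[d,w],3); rows.append(row)
            p=p+R@row[:3]*30; R=R@Ro.from_rotvec(row[3:]*np.radians(45)).as_matrix()
    while len(rows)%5: rows.append(np.zeros(6))
    rows=np.array(rows)+0.
    if abs(rows[:,:3]).max()>1 or np.degrees(np.linalg.norm(rows[:,3:]*np.radians(45),axis=1)).max()>8.5: print('TOO FAST',abs(rows[:,:3]).max())
    for k in range(0,len(rows),5): print('['+','.join('['+','.join(f'{v:g}' for v in r)+']' for r in rows[k:k+5])+']')
E
python3 - <<'E'
from h import *
plan([(430,200,250,40,18),(455.6,-111.2,200,11,12)])
E
```

```text
t 1.4 p [191.4 621.2 214.6] th 72.9 tilt [0. 0.] w 91.7 F [ 1.2  0.9 -0.2]
[[-0.652,-0.615,-0.066,0,0,0.041],[-0.671,-0.594,-0.065,0,0,0.041],[-0.691,-0.572,-0.066,0,0,0.041],[-0.708,-0.55,-0.065,0,0,0.041],[-0.726,-0.526,-0.066,0,0,0.041]]
[[-0.742,-0.503,-0.065,0,0,0.041],[-0.758,-0.479,-0.066,0,0,0.041],[-0.773,-0.454,-0.066,0,0,0.041],[-0.787,-0.429,-0.065,0,0,0.041],[-0.801,-0.403,-0.066,0,0,0.041]]
[[-0.813,-0.378,-0.065,0,0,0.041],[-0.825,-0.351,-0.066,0,0,0.041],[-0.835,-0.324,-0.065,0,0,0.041],[-0.846,-0.297,-0.066,0,0,0.041],[-0.855,-0.27,-0.065,0,0,0.041]]
[[-0.863,-0.242,-0.066,0,0,0.041],[-0.871,-0.214,-0.066,0,0,0.041],[-0.877,-0.186,-0.065,0,0,0.041],[-0.711,-0.497,0.139,0,0,0.053],[-0.731,-0.467,0.139,0,0,0.053]]
[[-0.749,-0.436,0.139,0,0,0.053],[-0.768,-0.405,0.138,0,0,0.053],[-0.783,-0.372,0.139,0,0,0.053],[-0.798,-0.34,0.139,0,0,0.053],[-0.812,-0.306,0.139,0,0,0.053]]
[[-0.823,-0.272,0.139,0,0,0.053],[-0.835,-0.237,0.139,0,0,0.053],[-0.843,-0.203,0.139,0,0,0.053],[-0.851,-0.167,0.138,0,0,0.053],[-0.857,-0.132,0.139,0,0,0.053]]
```

```bash
cat >> h.py <<'E'
def plan2(th,wps,fix_tilt=True,dec=2):
    """turn to th (tool y angle), then straight legs (x,y,z,n); same row repeated n times"""
    s=ctrl.read_state(); p=np.array(s['ee_pos']); R=np.array(s['ee_rot'])
    t0=np.degrees(np.arctan2(R[1,1],R[0,1]))
    print('t',round(s['time'],2),'p',p.round(1),'th',round(t0,1),'tilt',np.degrees(R[:2,2]).round(2),'w',round(s['grip_width']*92,1),'F',np.round(s['ft_force'],1))
    if th is not None:
        dt=(th-t0+180)%360-180; n=max(1,int(np.ceil(abs(dt)/8.4))); w=round(-dt/n/45,4)
        print(f'turn {n} x wz={w}'); R=R@Ro.from_rotvec([0,0,np.radians(w*45*n)]).as_matrix()
    for x,y,z,n in wps:
        d=R.T@(np.array([x,y,z])-p)/30/n; d=np.round(d,dec); p=p+R@d*30*n
        print(f'{n} x',d.tolist(),'-> ',p.round(1), 'FAST' if abs(d).max()>1 or np.linalg.norm(d)>1.6 else '')
E
python3 - <<'E'
from h import *
plan2(11,[(430,200,250,15),(455.6,-111.2,200,15)])
E
```

```text
t 1.4 p [191.4 621.2 214.6] th 72.9 tilt [0. 0.] w 91.7 F [ 1.2  0.9 -0.2]
turn 8 x wz=0.1719
15 x [-1.02, 0.34, -0.08] ->  [429.1 199.8 250.6] FAST
15 x [-0.69, -0.07, 0.11] ->  [ 457.4 -111.   201.1]
```

Request:
drive_tool:
  commands:
    - [0,0,0,0,0,0.172]
    - [0,0,0,0,0,0.172]
    - [0,0,0,0,0,0.172]
    - [0,0,0,0,0,0.172]
    - [0,0,0,0,0,0.172]

```text
time: 1.9
ee_pos: [191.3, 621.2, 214.6]
ee_rot: [[-0.557, 0.83, -0.0], [0.83, 0.557, 0.0], [0.0, 0.0, -1.0]]
ft_force: [-0.2, -0.2, 0.0]
grip_width: 0.999
```

Request:
drive_tool:
  commands:
    - [0,0,0,0,0,0.172]
    - [0,0,0,0,0,0.172]
    - [0,0,0,0,0,0.172]
    - [-0.96,0.32,-0.08,0,0,0]
    - [-0.96,0.32,-0.08,0,0,0]

```text
time: 2.4
ee_pos: [220.7, 568.0, 219.0]
ee_rot: [[-0.192, 0.981, 0.0], [0.981, 0.192, -0.0], [-0.0, -0.0, -1.0]]
ft_force: [0.4, -0.4, -0.4]
grip_width: 0.995
```

Request:
drive_tool:
  commands:
    - [-0.96,0.32,-0.08,0,0,0]
    - [-0.96,0.32,-0.08,0,0,0]
    - [-0.96,0.32,-0.08,0,0,0]
    - [-0.96,0.32,-0.08,0,0,0]
    - [-0.96,0.32,-0.08,0,0,0]

```text
time: 2.9
ee_pos: [296.2, 435.0, 231.7]
ee_rot: [[-0.19, 0.982, 0.0], [0.982, 0.19, 0.0], [0.0, 0.0, -1.0]]
ft_force: [0.3, -0.2, 0.6]
grip_width: 0.995
```

Request:
drive_tool:
  commands:
    - [-0.96,0.32,-0.08,0,0,0]
    - [-0.96,0.32,-0.08,0,0,0]
    - [-0.96,0.32,-0.08,0,0,0]
    - [-0.96,0.32,-0.08,0,0,0]
    - [-0.96,0.32,-0.08,0,0,0]

```text
time: 3.4
ee_pos: [370.7, 302.7, 243.8]
ee_rot: [[-0.19, 0.982, 0.0], [0.982, 0.19, 0.001], [0.001, 0.0, -1.0]]
ft_force: [1.4, 0.2, -0.4]
grip_width: 1.001
```

Request:
drive_tool:
  commands:
    - [-0.96,0.32,-0.08,0,0,0]
    - [-0.96,0.32,-0.08,0,0,0]
    - [-0.96,0.32,-0.08,0,0,0]
    - [-0.96,0.32,-0.08,0,0,0]
    - [0,0,0,0,0,0]

```text
time: 3.9
ee_pos: [431.9, 194.4, 253.8]
ee_rot: [[-0.183, 0.983, 0.002], [0.983, 0.183, 0.0], [-0.0, 0.002, -1.0]]
ft_force: [0.1, 0.0, -0.1]
grip_width: 0.998
```

```bash
cat >> h.py <<'E'
def lant(x,y,R=40,seed=None,C=None):
    if C is None:
        o=snap2(); C=np.concatenate([o[k][1].reshape(-1,3) for k in o])
    b,k=fit(C,sd_top,x,y,R,66,165,range(0,360,20) if seed is None else [seed-8,seed,seed+8]); print('lantern',k,np.round(b[0],2)); return b[0]
E
python3 - <<'E'
from h import *
o=snap2(); C=np.concatenate([o[k][1].reshape(-1,3) for k in o])
lant(455.6,-111,C=C,seed=11);lant(464,-20,C=C,seed=-17.5)
plan2(11,[(455.6,-111.2,210,15),(455.6,-111.2,121,5)])
E
```

```text
lantern 397 [   1.63  455.58 -110.95   12.06]
lantern 343 [  1.8  464.24 -20.12 -18.22]
t 4.0 p [429.9 197.8 253.2] th 10.9 tilt [0.02 0.04] w 91.9 F [ 0.2 -0.  -0.1]
turn 1 x wz=-0.0028
15 x [-0.69, -0.07, 0.1] ->  [ 458.2 -112.9  208. ] 
5 x [0.01, -0.02, 0.58] ->  [ 455. -112.  121.]
```

Request:
drive_tool:
  commands:
    - [-0.69,-0.07,0.1,0,0,0]
    - [-0.69,-0.07,0.1,0,0,0]
    - [-0.69,-0.07,0.1,0,0,0]
    - [-0.69,-0.07,0.1,0,0,0]
    - [-0.69,-0.07,0.1,0,0,0]

```text
time: 4.5
ee_pos: [438.7, 95.1, 237.8]
ee_rot: [[-0.193, 0.981, -0.0], [0.981, 0.193, 0.0], [0.0, -0.0, -1.0]]
ft_force: [-0.2, 0.5, -0.0]
grip_width: 0.997
```

Request:
drive_tool:
  commands:
    - [-0.69,-0.07,0.1,0,0,0]
    - [-0.69,-0.07,0.1,0,0,0]
    - [-0.69,-0.07,0.1,0,0,0]
    - [-0.69,-0.07,0.1,0,0,0]
    - [-0.69,-0.07,0.1,0,0,0]

```text
time: 5.0
ee_pos: [448.4, -8.4, 222.8]
ee_rot: [[-0.193, 0.981, -0.0], [0.981, 0.193, 0.0], [0.0, 0.0, -1.0]]
ft_force: [0.6, 0.8, 0.3]
grip_width: 0.997
```

Request:
drive_tool:
  commands:
    - [-0.69,-0.07,0.1,0,0,0]
    - [-0.69,-0.07,0.1,0,0,0]
    - [-0.69,-0.07,0.1,0,0,0]
    - [-0.69,-0.07,0.1,0,0,0]
    - [-0.69,-0.07,0.1,0,0,0]

```text
time: 5.5
ee_pos: [458.2, -112.0, 207.8]
ee_rot: [[-0.193, 0.981, 0.0], [0.981, 0.193, 0.001], [0.001, 0.0, -1.0]]
ft_force: [-0.3, -0.5, 0.1]
grip_width: 0.999
```

Request:
drive_tool:
  commands:
    - [0,0,0,0,0,0]
    - [0,0,0,0,0,0]
    - [0,0,0,0,0,0]
    - [0,0,0,0,0,0]
    - [0,0,0,0,0,0]

```text
time: 6.0
ee_pos: [458.0, -111.9, 208.1]
ee_rot: [[-0.192, 0.981, 0.0], [0.981, 0.192, 0.0], [0.0, 0.0, -1.0]]
ft_force: [0.3, 0.8, -0.2]
grip_width: 1.002
```

Run:
```python
from h import *
plan2(11,[(455.6,-111.1,121,5)])
```

```text
t 6.0 p [ 458.  -111.9  208.1] th 11.0 tilt [0.01 0.03] w 92.2 F [ 0.3  0.8 -0.2]
turn 1 x wz=0.001
5 x [0.01, -0.01, 0.58] ->  [ 456.2 -110.7  121.1]
```

Request:
drive_tool:
  commands:
    - [0.01,-0.015,0.57,0,0,0]
    - [0.01,-0.015,0.57,0,0,0]
    - [0.01,-0.015,0.57,0,0,0]
    - [0.01,-0.015,0.57,0,0,0]
    - [0.01,-0.015,0.57,0,0,0]

```text
time: 6.5
ee_pos: [455.5, -111.3, 121.9]
ee_rot: [[-0.191, 0.982, 0.0], [0.982, 0.191, 0.0], [0.0, 0.0, -1.0]]
ft_force: [-0.3, -0.1, -0.2]
grip_width: 1.001
```

Request:
drive_tool:
  commands:
    - [0,0,0,0,0,0]
    - [0,0,0,0,0,0]
    - [0,0,0,0,0,0]
    - [0,0,0,0,0,0]
    - [0,0,0,0,0,0]
  grip: -1
  force: 30

```text
time: 7.0
ee_pos: [455.8, -111.7, 123.1]
ee_rot: [[-0.19, 0.982, 0.001], [0.982, 0.19, 0.0], [-0.0, 0.001, -1.0]]
ft_force: [-0.1, 0.4, 0.2]
grip_width: 0.588
```

Request:
drive_tool:
  commands:
    - [0,0,0,0,0,0]
    - [0,0,0,0,0,0]
    - [0,0,0,0,0,0]
    - [0,0,0,0,0,0]
    - [0,0,0,0,0,0]

```text
time: 7.5
ee_pos: [455.4, -111.8, 122.5]
ee_rot: [[-0.19, 0.982, 0.0], [0.982, 0.19, -0.0], [-0.0, 0.0, -1.0]]
ft_force: [1.6, 0.1, -0.7]
grip_width: 0.156
```

Run:
```python
from h import *
plan2(-0.2,[(455.6,-111.1,205,5),(575,-238,205,6)])
```

```text
t 7.5 p [ 455.4 -111.8  122.5] th 11.0 tilt [ 0. -0.] w 14.4 F [ 1.6  0.1 -0.7]
turn 2 x wz=0.124
5 x [0.0, 0.0, -0.55] ->  [ 455.4 -111.8  205. ] 
6 x [-0.7, 0.67, -0.0] ->  [ 575.5 -238.3  205. ]
```

Request:
drive_tool:
  commands:
    - [0,0,-0.55,0,0,0]
    - [0,0,-0.55,0,0,0]
    - [0,0,-0.55,0,0,0]
    - [0,0,-0.55,0,0,0]
    - [0,0,-0.55,0,0,0]

```text
time: 8.0
ee_pos: [455.0, -111.8, 205.4]
ee_rot: [[-0.19, 0.982, -0.001], [0.982, 0.19, -0.0], [0.0, -0.001, -1.0]]
ft_force: [-0.1, 0.5, -1.2]
grip_width: 0.148
```

Request:
drive_tool:
  commands:
    - [0,0,0,0,0,0.124]
    - [0,0,0,0,0,0.124]
    - [-0.7,0.67,0,0,0,0]
    - [-0.7,0.67,0,0,0,0]
    - [-0.7,0.67,0,0,0,0]

```text
time: 8.5
ee_pos: [516.0, -175.2, 204.7]
ee_rot: [[0.003, 1.0, -0.0], [1.0, -0.003, 0.001], [0.001, -0.0, -1.0]]
ft_force: [0.1, -0.2, -0.9]
grip_width: 0.15
```

Request:
drive_tool:
  commands:
    - [-0.7,0.67,0,0,0,0]
    - [-0.7,0.67,0,0,0,0]
    - [-0.7,0.67,0,0,0,0]
    - [0,0,0,0,0,0]
    - [0,0,0,0,0,0]

```text
time: 9.0
ee_pos: [574.7, -238.4, 204.1]
ee_rot: [[0.005, 1.0, -0.002], [1.0, -0.005, 0.0], [0.0, -0.002, -1.0]]
ft_force: [-0.9, -0.5, -1.5]
grip_width: 0.153
```

Run:
```python
from h import *
plan2(-0.2,[(648,-238,205,5)])
p,d=optics.snapshot('side'); crop('side',p,240,140,380,300,4,'pics/s3.png')
p,d=optics.snapshot('top'); crop('top',p,260,160,400,270,5,'pics/t3.png')
```

```text
t 9.0 p [ 574.7 -238.4  204.1] th -0.3 tilt [-0.12  0.01] w 14.0 F [-0.9 -0.5 -1.5]
turn 1 x wz=-0.0013
5 x [0.0, 0.49, -0.01] ->  [ 648.2 -238.7  205.4]
```

View pics/s3.png

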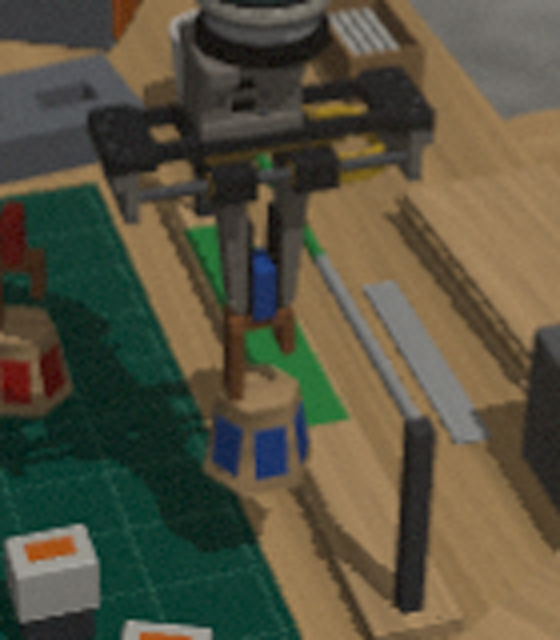

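The blue lantern hangs upright in the grip at crop px (262,290), its mouth towards the bar, at (330,260)–(415,415). I'll move in.

Request:
drive_tool:
  commands:
    - [0,0.49,-0.01,0,0,0]
    - [0,0.49,-0.01,0,0,0]
    - [0,0.49,-0.01,0,0,0]
    - [0,0.49,-0.01,0,0,0]
    - [0,0.49,-0.01,0,0,0]

```text
time: 9.6
ee_pos: [649.2, -236.9, 206.7]
ee_rot: [[0.002, 1.0, -0.0], [1.0, -0.002, 0.001], [0.001, -0.0, -1.0]]
ft_force: [1.0, -0.6, -1.8]
grip_width: 0.152
```

Request:
drive_tool:
  commands:
    - [0,0,0,0,0,0]
    - [0,0,0.25,0,0,0]
    - [0,0,0.25,0,0,0]
    - [0,0,0.25,0,0,0]
    - [0,0,0.2,0,0,0]

```text
time: 10.1
ee_pos: [648.2, -238.3, 177.0]
ee_rot: [[0.004, 1.0, -0.001], [1.0, -0.004, 0.001], [0.001, -0.001, -1.0]]
ft_force: [-0.4, -0.2, -0.9]
grip_width: 0.156
```

Run:
```python
from h import *
plan2(-0.2,[(648,-238,173,1)])
lant(648,-238,seed=0) if 0 else None
p,d=optics.snapshot('side'); crop('side',p,260,160,360,280,5,'pics/s4.png')
```

```text
t 10.1 p [ 648.2 -238.3  177. ] th -0.2 tilt [-0.06  0.03] w 14.4 F [-0.4 -0.2 -0.9]
turn 1 x wz=-0.0005
1 x [0.01, -0.01, 0.13] ->  [ 647.9 -238.   173.1]
```

View pics/s4.png

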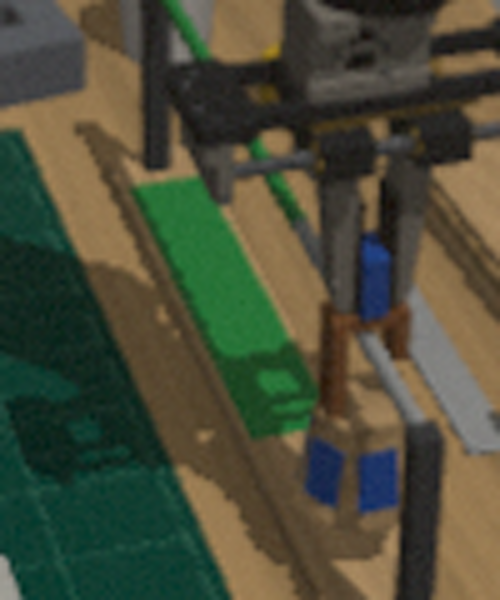

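The bar passes under the bridge, between stem and tip, so it is hooked. Next I lower to contact.

Request:
drive_tool:
  commands:
    - [0,0,0.05,0,0,0]
    - [0,0,0.04,0,0,0]
    - [0,0,0.03,0,0,0]
    - [0,0,0,0,0,0]
    - [0,0,0,0,0,0]

```text
time: 10.65
ee_pos: [649.1, -238.5, 174.6]
ee_rot: [[0.004, 1.0, 0.0], [1.0, -0.004, -0.0], [-0.0, 0.0, -1.0]]
ft_force: [0.5, -0.8, -1.5]
grip_width: 0.148
```

Request:
drive_tool:
  commands:
    - [0,0,0.03,0,0,0]
    - [0,0,0.02,0,0,0]
    - [0,0,0.0,0,0,0]
    - [0,0,0,0,0,0]
    - [0,0,0,0,0,0]

```text
time: 11.15
ee_pos: [649.0, -238.5, 172.9]
ee_rot: [[0.004, 1.0, 0.0], [1.0, -0.004, -0.0], [-0.0, 0.0, -1.0]]
ft_force: [-0.1, -0.1, -0.8]
grip_width: 0.15
```

Request:
drive_tool:
  commands:
    - [0.3,0,0.02,0,0,0]
    - [0.6,0,0,0,0,0]
    - [0.7,0,0,0,0,0]
    - [0.7,0,0,0,0,0]
    - [0.7,0,0,0,0,0]

```text
time: 11.65
ee_pos: [649.5, -147.1, 172.5]
ee_rot: [[0.003, 1.0, 0.001], [1.0, -0.003, 0.0], [0.0, 0.001, -1.0]]
ft_force: [-0.3, -0.3, -0.5]
grip_width: 0.15
```

Request:
drive_tool:
  commands:
    - [0.7,0,0,0,0,0]
    - [0.7,0,0,0,0,0]
    - [0.7,0,0,0,0,0]
    - [0.7,0,0,0,0,0]
    - [0.7,0,0,0,0,0]

```text
time: 12.15
ee_pos: [649.7, -41.9, 172.5]
ee_rot: [[0.003, 1.0, 0.0], [1.0, -0.003, 0.0], [0.0, 0.0, -1.0]]
ft_force: [0.9, 0.3, -1.1]
grip_width: 0.148
```

Request:
drive_tool:
  commands:
    - [0.7,0,0,0,0,0]
    - [0.7,0,0,0,0,0]
    - [0.7,0,0,0,0,0]
    - [0.7,0,0,0,0,0]
    - [0.7,0,0,0,0,0]

```text
time: 12.65
ee_pos: [649.9, 63.1, 172.5]
ee_rot: [[0.003, 1.0, 0.0], [1.0, -0.003, 0.0], [0.0, 0.0, -1.0]]
ft_force: [0.9, 0.1, -0.9]
grip_width: 0.152
```

Run:
```python
from h import *
plan2(-0.2,[(648.5,78,172,2)])
```

```text
t 12.65 p [649.9  63.1 172.5] th -0.2 tilt [0.01 0.02] w 13.9 F [ 0.9  0.1 -0.9]
turn 1 x wz=0.0006
2 x [0.25, -0.02, 0.01] ->  [648.7  78.1 171.9]
```

Request:
drive_tool:
  commands:
    - [0.25,-0.02,0,0,0,0]
    - [0.25,-0.02,0,0,0,0]
    - [0,0,0.02,0,0,0]
    - [0,0,0.02,0,0,0]
    - [0,0,0,0,0,0]

```text
time: 13.15
ee_pos: [649.1, 77.6, 172.3]
ee_rot: [[0.004, 1.0, 0.001], [1.0, -0.004, 0.003], [0.003, 0.0, -1.0]]
ft_force: [-3.1, 3.8, 6.4]
grip_width: 0.148
```

Request:
drive_tool:
  commands:
    - [0,0,0.02,0,0,0]
    - [0,0,0.0,0,0,0]
    - [0,0,0,0,0,0]
    - [0,0,0,0,0,0]
    - [0,0,0,0,0,0]

```text
time: 13.65
ee_pos: [649.1, 77.6, 172.3]
ee_rot: [[0.004, 1.0, 0.001], [1.0, -0.004, 0.004], [0.004, 0.001, -1.0]]
ft_force: [-4.0, 4.1, 9.5]
grip_width: 0.151
```

Request:
drive_tool:
  commands:
    - [0,0,-0.04,0,0,0]
    - [0,0,0.0,0,0,0]
    - [0,0,0,0,0,0]
    - [0,0,0,0,0,0]
    - [0,0,0,0,0,0]

```text
time: 14.15
ee_pos: [649.2, 76.0, 172.3]
ee_rot: [[0.004, 1.0, 0.001], [1.0, -0.004, 0.0], [0.0, 0.001, -1.0]]
ft_force: [-1.4, 1.3, 5.8]
grip_width: 0.149
```

Request:
drive_tool:
  commands:
    - [0,0,0,0,0,0]
    - [0,0,0.0,0,0,0]
    - [0,0,0,0,0,0]
    - [0,0,0,0,0,0]
    - [0,0,0,0,0,0]
  grip: 0

```text
time: 14.65
ee_pos: [648.9, 76.4, 171.5]
ee_rot: [[0.004, 1.0, -0.0], [1.0, -0.004, -0.0], [-0.0, -0.0, -1.0]]
ft_force: [-0.1, -0.3, -0.1]
grip_width: 0.498
```

Request:
drive_tool:
  commands:
    - [0,0,-0.5,0,0,0]
    - [0,0,-0.6,0,0,0]
    - [0,0,-0.8,0,0,0]
    - [0,0,-0.8,0,0,0]
    - [0,0,-0.6,0,0,0]

```text
time: 15.15
ee_pos: [649.6, 76.2, 273.6]
ee_rot: [[0.004, 1.0, 0.003], [1.0, -0.004, 0.0], [0.0, 0.003, -1.0]]
ft_force: [0.1, -0.4, 0.7]
grip_width: 0.502
```

Run:
```python
from h import *
o=snap2(); C=np.concatenate([o[k][1].reshape(-1,3) for k in o])
lant(464,-20,C=C,seed=-18);lant(446,139.5,C=C,seed=32)
crop('side',o['side'][0],200,120,360,280,4,'pics/s5.png')
plan2(-17.8,[(464,-20.2,220,10),(464,-20.2,122,5)])
```

```text
lantern 353 [  1.79 464.06 -20.82 -18.54]
lantern 277 [  1.79 446.08 139.57  31.69]
t 15.25 p [650.7  76.2 274.6] th -0.2 tilt [0.35 0.07] w 46.3 F [-0.6  0.6 -0.7]
turn 3 x wz=0.1303
10 x [-0.5, -0.5, 0.18] ->  [462.3 -20.7 219.3] 
5 x [0.0, 0.01, 0.65] ->  [464.3 -21.  121.8]
```

View pics/s5.png

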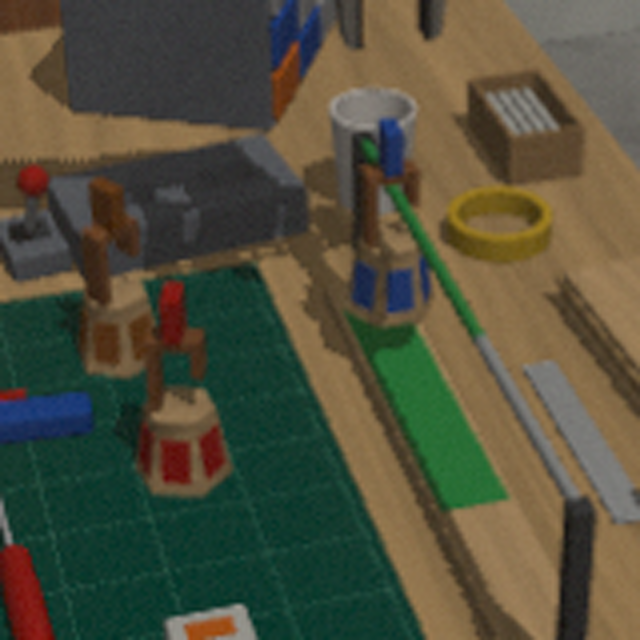

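Blue hangs level in the green section. Next is red.

Request:
drive_tool:
  commands:
    - [0,0,0,0,0,0.13]
    - [0,0,0,0,0,0.13]
    - [0,0,0,0,0,0.13]
    - [-0.5,-0.5,0.18,0,0,0]
    - [-0.5,-0.5,0.18,0,0,0]

```text
time: 15.75
ee_pos: [610.5, 57.0, 258.9]
ee_rot: [[0.304, 0.953, -0.001], [0.953, -0.304, -0.001], [-0.001, -0.001, -1.0]]
ft_force: [0.2, -0.5, -0.5]
grip_width: 0.498
```

Request:
drive_tool:
  commands:
    - [-0.5,-0.5,0.18,0,0,0]
    - [-0.5,-0.5,0.18,0,0,0]
    - [-0.5,-0.5,0.18,0,0,0]
    - [-0.5,-0.5,0.18,0,0,0]
    - [-0.5,-0.5,0.18,0,0,0]

```text
time: 16.25
ee_pos: [515.6, 8.1, 232.2]
ee_rot: [[0.305, 0.952, -0.001], [0.952, -0.305, -0.0], [-0.0, -0.001, -1.0]]
ft_force: [-0.6, 0.1, -0.3]
grip_width: 0.502
```

Request:
drive_tool:
  commands:
    - [-0.5,-0.5,0.18,0,0,0]
    - [-0.5,-0.5,0.18,0,0,0]
    - [-0.5,-0.5,0.18,0,0,0]
    - [0,0,0,0,0,0]
    - [0,0,0,0,0,0]

```text
time: 16.75
ee_pos: [460.6, -20.2, 216.8]
ee_rot: [[0.305, 0.952, 0.001], [0.952, -0.305, 0.001], [0.001, 0.0, -1.0]]
ft_force: [0.2, 0.5, 0.5]
grip_width: 0.501
```

Run:
```python
from h import *
plan2(-18,[(464,-20.4,122,5)],dec=3)
```

```text
t 16.75 p [460.6 -20.2 216.8] th -17.8 tilt [0.04 0.05] w 46.1 F [0.2 0.5 0.5]
turn 1 x wz=0.0055
5 x [0.005, 0.022, 0.632] ->  [464.  -20.4 122. ]
```

Request:
drive_tool:
  commands:
    - [0.005,0.022,0.63,0,0,0]
    - [0.005,0.022,0.63,0,0,0]
    - [0.005,0.022,0.63,0,0,0]
    - [0.005,0.022,0.63,0,0,0]
    - [0.005,0.022,0.63,0,0,0]

```text
time: 17.25
ee_pos: [465.1, -20.4, 121.3]
ee_rot: [[0.304, 0.953, 0.001], [0.953, -0.304, -0.001], [-0.0, 0.001, -1.0]]
ft_force: [1.2, 0.3, -0.2]
grip_width: 0.498
```

Request:
drive_tool:
  commands:
    - [0,0,0,0,0,0]
    - [0,0,0,0,0,0]
    - [0,0,0,0,0,0]
    - [0,0,0,0,0,0]
    - [0,0,0,0,0,0]
  grip: -1
  force: 30

```text
time: 17.75
ee_pos: [464.4, -20.6, 123.0]
ee_rot: [[0.305, 0.952, 0.002], [0.952, -0.305, 0.001], [0.001, 0.001, -1.0]]
ft_force: [0.6, 0.6, 2.8]
grip_width: 0.148
```

Request:
drive_tool:
  commands:
    - [0,0,0,0,0,0]
    - [0,0,0,0,0,0]
    - [0,0,0,0,0,0]
    - [0,0,0,0,0,0]
    - [0,0,0,0,0,0]

```text
time: 18.25
ee_pos: [464.5, -20.7, 123.0]
ee_rot: [[0.305, 0.952, 0.002], [0.952, -0.305, 0.001], [0.001, 0.001, -1.0]]
ft_force: [-0.6, 0.9, 6.1]
grip_width: 0.151
```

Run:
```python
from h import *
plan2(-0.2,[(464,-20,205,5),(575,-238,205,9)])
```

```text
t 18.25 p [464.5 -20.7 123. ] th -17.7 tilt [0.09 0.05] w 13.9 F [-0.6  0.9  6.1]
turn 3 x wz=-0.13
5 x [0.0, -0.0, -0.55] ->  [464.4 -20.7 205.5] 
9 x [-0.8, 0.41, 0.0] ->  [ 574.3 -237.1  205.5]
```

Request:
drive_tool:
  commands:
    - [0,0,-0.55,0,0,0]
    - [0,0,-0.55,0,0,0]
    - [0,0,-0.55,0,0,0]
    - [0,0,-0.55,0,0,0]
    - [0,0,-0.55,0,0,0]

```text
time: 18.75
ee_pos: [463.2, -20.9, 205.2]
ee_rot: [[0.305, 0.952, -0.001], [0.952, -0.305, 0.0], [-0.0, -0.001, -1.0]]
ft_force: [0.1, 0.3, -1.9]
grip_width: 0.15
```

Request:
drive_tool:
  commands:
    - [0,0,0,0,0,-0.13]
    - [0,0,0,0,0,-0.13]
    - [0,0,0,0,0,-0.13]
    - [-0.8,0.41,0,0,0,0]
    - [-0.8,0.41,0,0,0,0]

```text
time: 19.25
ee_pos: [488.1, -68.6, 204.6]
ee_rot: [[0.001, 1.0, -0.0], [1.0, -0.001, 0.001], [0.001, -0.0, -1.0]]
ft_force: [0.3, 0.5, -1.1]
grip_width: 0.15
```

Request:
drive_tool:
  commands:
    - [-0.8,0.41,0,0,0,0]
    - [-0.8,0.41,0,0,0,0]
    - [-0.8,0.41,0,0,0,0]
    - [-0.8,0.41,0,0,0,0]
    - [-0.8,0.41,0,0,0,0]

```text
time: 19.75
ee_pos: [549.3, -189.9, 204.3]
ee_rot: [[0.003, 1.0, -0.001], [1.0, -0.003, 0.0], [0.0, -0.001, -1.0]]
ft_force: [-0.4, 0.3, -1.4]
grip_width: 0.149
```

Request:
drive_tool:
  commands:
    - [-0.8,0.41,0,0,0,0]
    - [-0.8,0.41,0,0,0,0]
    - [0,0,0,0,0,0]
    - [0,0,0,0,0,0]
    - [0,0,0,0,0,0]

```text
time: 20.25
ee_pos: [573.2, -236.0, 204.2]
ee_rot: [[0.003, 1.0, -0.001], [1.0, -0.003, 0.001], [0.001, -0.001, -1.0]]
ft_force: [0.8, 0.9, -1.1]
grip_width: 0.15
```

Run:
```python
from h import *
plan2(-0.2,[(648.3,-238,206,5)])
p,d=optics.snapshot('side'); crop('side',p,240,140,380,300,4,'pics/s6.png')
```

```text
t 20.25 p [ 573.2 -236.   204.2] th -0.2 tilt [-0.05  0.07] w 13.8 F [ 0.8  0.9 -1.1]
turn 1 x wz=0.001
5 x [-0.01, 0.5, -0.01] ->  [ 648.2 -237.8  205.7]
```

View pics/s6.png

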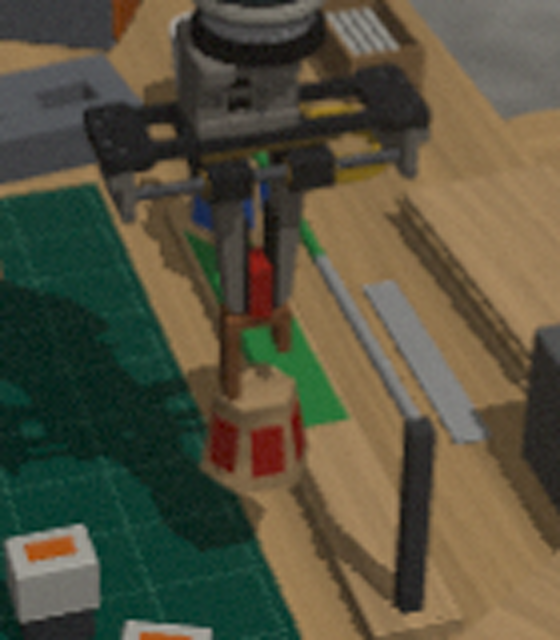

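Red is held upright the same way, so I hook it.

Request:
drive_tool:
  commands:
    - [-0.01,0.5,-0.01,0,0,0]
    - [-0.01,0.5,-0.01,0,0,0]
    - [-0.01,0.5,-0.01,0,0,0]
    - [-0.01,0.5,-0.01,0,0,0]
    - [-0.01,0.5,-0.01,0,0,0]

```text
time: 20.8
ee_pos: [649.2, -237.4, 206.3]
ee_rot: [[0.002, 1.0, 0.0], [1.0, -0.002, 0.001], [0.001, 0.0, -1.0]]
ft_force: [-0.1, -0.2, -1.6]
grip_width: 0.152
```

Request:
drive_tool:
  commands:
    - [0,0,0,0,0,0]
    - [0,0,0.25,0,0,0]
    - [0,0,0.25,0,0,0]
    - [0,0,0.25,0,0,0]
    - [0,0,0.2,0,0,0]

```text
time: 21.3
ee_pos: [647.9, -238.8, 176.7]
ee_rot: [[0.004, 1.0, -0.001], [1.0, -0.004, 0.001], [0.001, -0.001, -1.0]]
ft_force: [0.4, 0.1, -1.7]
grip_width: 0.152
```

Request:
drive_tool:
  commands:
    - [0,0,0.04,0,0,0]
    - [0,0,0.03,0,0,0]
    - [0,0,0,0,0,0]
    - [0,0,0,0,0,0]
    - [0,0,0,0,0,0]

```text
time: 21.8
ee_pos: [648.8, -239.2, 175.9]
ee_rot: [[0.004, 1.0, 0.001], [1.0, -0.004, -0.0], [-0.0, 0.001, -1.0]]
ft_force: [-0.3, 0.1, -1.0]
grip_width: 0.149
```

Run:
```python
from h import *
plan2(-0.2,[(648.8,-6,173.3,14)])
p,d=optics.snapshot('side'); crop('side',p,260,160,360,280,5,'pics/s7.png')
```

```text
t 21.8 p [ 648.8 -239.2  175.9] th -0.2 tilt [ 0.03 -0.01] w 13.7 F [-0.3  0.1 -1. ]
turn 1 x wz=-0.0001
14 x [0.56, -0.0, 0.01] ->  [649.6  -4.  171.7]
```

View pics/s7.png

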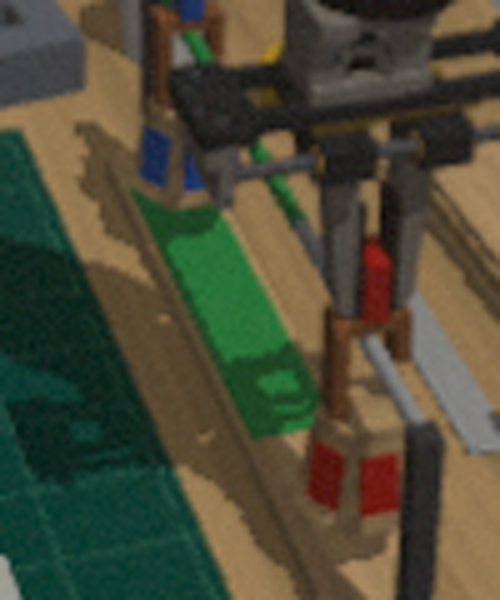

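Request:
drive_tool:
  commands:
    - [0,0,0.03,0,0,0]
    - [0,0,0.03,0,0,0]
    - [0.3,0,0,0,0,0]
    - [0.5,0,0,0,0,0]
    - [0.6,0,0,0,0,0]

```text
time: 22.35
ee_pos: [648.7, -195.8, 173.7]
ee_rot: [[0.004, 1.0, -0.0], [1.0, -0.004, 0.0], [0.0, -0.0, -1.0]]
ft_force: [0.1, -0.4, -1.9]
grip_width: 0.144
```

Request:
drive_tool:
  commands:
    - [0.6,0,0,0,0,0]
    - [0.6,0,0,0,0,0]
    - [0.6,0,0,0,0,0]
    - [0.6,0,0,0,0,0]
    - [0.6,0,0,0,0,0]

```text
time: 22.85
ee_pos: [649.1, -104.3, 173.8]
ee_rot: [[0.002, 1.0, -0.0], [1.0, -0.002, 0.001], [0.001, -0.0, -1.0]]
ft_force: [0.3, -0.3, -1.6]
grip_width: 0.154
```

Request:
drive_tool:
  commands:
    - [0.6,0,0,0,0,0]
    - [0.6,0,0,0,0,0]
    - [0.6,0,0,0,0,0]
    - [0.6,0,0,0,0,0]
    - [0.6,0,0,0,0,0]

```text
time: 23.35
ee_pos: [649.4, -15.5, 173.8]
ee_rot: [[0.003, 1.0, 0.0], [1.0, -0.003, 0.0], [0.0, 0.0, -1.0]]
ft_force: [-0.9, 1.4, -2.2]
grip_width: 0.147
```

Run:
```python
from h import *
plan2(-0.2,[(648.8,-6,172.5,2)])
```

```text
t 23.35 p [649.4 -15.5 173.8] th -0.2 tilt [0.01 0.  ] w 13.5 F [-0.9  1.4 -2.2]
turn 1 x wz=0.0001
2 x [0.16, -0.01, 0.02] ->  [648.8  -5.9 172.6]
```

Request:
drive_tool:
  commands:
    - [0.15,-0.01,0.02,0,0,0]
    - [0.15,-0.01,0.02,0,0,0]
    - [0,0,0.01,0,0,0]
    - [0,0,0,0,0,0]
    - [0,0,0,0,0,0]

```text
time: 23.85
ee_pos: [649.2, -8.1, 172.9]
ee_rot: [[0.004, 1.0, 0.001], [1.0, -0.004, 0.001], [0.001, 0.001, -1.0]]
ft_force: [-0.0, 2.0, 5.8]
grip_width: 0.148
```

Request:
drive_tool:
  commands:
    - [0,0,0,0,0,0]
    - [0,0,0,0,0,0]
    - [0,0,0,0,0,0]
    - [0,0,0,0,0,0]
    - [0,0,0,0,0,0]

```text
time: 24.35
ee_pos: [649.2, -8.1, 173.0]
ee_rot: [[0.004, 1.0, 0.001], [1.0, -0.004, 0.001], [0.001, 0.001, -1.0]]
ft_force: [-0.4, 2.9, 4.7]
grip_width: 0.151
```

Contact at the expected height, so I release.

Request:
drive_tool:
  commands:
    - [0,0,-0.02,0,0,0]
    - [0,0,0,0,0,0]
    - [0,0,0,0,0,0]
    - [0,0,0,0,0,0]
    - [0,0,0,0,0,0]
  grip: 0

```text
time: 24.85
ee_pos: [648.7, -8.2, 172.7]
ee_rot: [[0.004, 1.0, -0.0], [1.0, -0.004, -0.0], [-0.0, -0.0, -1.0]]
ft_force: [0.2, 0.4, 0.9]
grip_width: 0.499
```

Request:
drive_tool:
  commands:
    - [0,0,-0.5,0,0,0]
    - [0,0,-0.6,0,0,0]
    - [0,0,-0.8,0,0,0]
    - [0,0,-0.8,0,0,0]
    - [0,0,-0.6,0,0,0]

```text
time: 25.35
ee_pos: [649.4, -8.5, 274.8]
ee_rot: [[0.004, 1.0, 0.003], [1.0, -0.004, -0.0], [-0.0, 0.003, -1.0]]
ft_force: [0.1, -0.2, -0.4]
grip_width: 0.498
```

Run:
```python
from h import *
o=snap2(); C=np.concatenate([o[k][1].reshape(-1,3) for k in o])
for k in o: lant(446,139.5,C=o[k][1])
crop('side',o['side'][0],200,120,360,280,4,'pics/s8.png')
plan2(32,[(446,139.5,220,10)])
```

```text
lantern 262 [  1.42 446.35 139.56  30.44]
lantern 0 [  nan 446.  139.5   0. ]
t 25.45 p [650.5  -8.6 275.7] th -0.2 tilt [0.34 0.03] w 46.1 F [ 0.2 -0.8 -0.7]
turn 4 x wz=-0.179
10 x [0.78, -0.32, 0.18] ->  [445.4 138.9 220.5] h.py:44: RuntimeWarning: invalid value encountered in scalar divide
  best.append((r.cost/len(Q),r.x[0],r.x[1],np.degrees(r.x[2])))
```

View pics/s8.png

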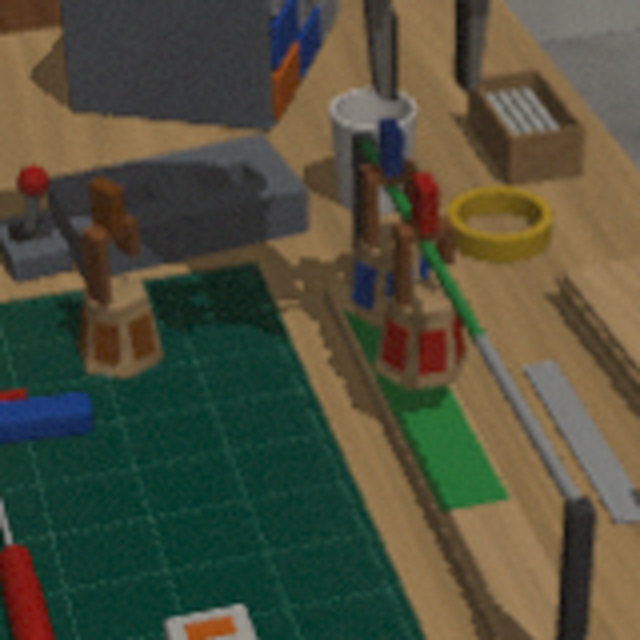

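Blue and red hang in the green, and amber stands unmoved at crop px (120,290).

Request:
drive_tool:
  commands:
    - [0,0,0,0,0,-0.179]
    - [0,0,0,0,0,-0.179]
    - [0,0,0,0,0,-0.179]
    - [0,0,0,0,0,-0.179]
    - [0.78,-0.32,0.18,0,0,0]

```text
time: 25.95
ee_pos: [629.3, 4.2, 266.5]
ee_rot: [[-0.53, 0.848, 0.002], [0.848, 0.53, -0.002], [-0.003, 0.0, -1.0]]
ft_force: [0.0, 0.0, -0.1]
grip_width: 0.5
```

Request:
drive_tool:
  commands:
    - [0.78,-0.32,0.18,0,0,0]
    - [0.78,-0.32,0.18,0,0,0]
    - [0.78,-0.32,0.18,0,0,0]
    - [0.78,-0.32,0.18,0,0,0]
    - [0.78,-0.32,0.18,0,0,0]

```text
time: 26.45
ee_pos: [524.2, 80.9, 238.8]
ee_rot: [[-0.53, 0.848, -0.001], [0.848, 0.53, -0.0], [0.0, -0.001, -1.0]]
ft_force: [-0.2, -0.4, 0.1]
grip_width: 0.497
```

Request:
drive_tool:
  commands:
    - [0.78,-0.32,0.18,0,0,0]
    - [0.78,-0.32,0.18,0,0,0]
    - [0.78,-0.32,0.18,0,0,0]
    - [0.78,-0.32,0.18,0,0,0]
    - [0,0,0,0,0,0]

```text
time: 26.95
ee_pos: [440.2, 141.1, 216.7]
ee_rot: [[-0.534, 0.846, -0.003], [0.846, 0.534, 0.0], [0.002, -0.003, -1.0]]
ft_force: [-0.5, -0.7, 0.5]
grip_width: 0.505
```

Request:
drive_tool:
  commands:
    - [0,0,0,0,0,0]
    - [0,0,0,0,0,0]
    - [0,0,0,0,0,0]
    - [0,0,0,0,0,0]
    - [0,0,0,0,0,0]

```text
time: 27.45
ee_pos: [443.8, 139.0, 217.9]
ee_rot: [[-0.529, 0.848, 0.0], [0.848, 0.529, -0.0], [-0.0, 0.0, -1.0]]
ft_force: [-0.7, 0.5, -0.1]
grip_width: 0.499
```

Run:
```python
from h import *
lant(446,139.5,C=snap2()['side'][1])
plan2(32,[(446.2,139.6,122.5,5)],dec=3)
```

```text
lantern 262 [  1.58 446.01 139.59  29.53]
t 27.55 p [443.6 139.2 217.9] th 32.0 tilt [ 0.   -0.01] w 46.1 F [ 0.6  0.5 -0.5]
turn 1 x wz=-0.0003
5 x [-0.007, 0.016, 0.636] ->  [446.2 139.6 122.5]
```

Request:
drive_tool:
  commands:
    - [-0.007,0.016,0.636,0,0,0]
    - [-0.007,0.016,0.636,0,0,0]
    - [-0.007,0.016,0.636,0,0,0]
    - [-0.007,0.016,0.636,0,0,0]
    - [-0.007,0.016,0.636,0,0,0]

```text
time: 28.05
ee_pos: [446.1, 139.8, 121.7]
ee_rot: [[-0.53, 0.848, 0.0], [0.848, 0.53, -0.0], [-0.0, 0.0, -1.0]]
ft_force: [1.8, -0.4, 0.6]
grip_width: 0.504
```

Request:
drive_tool:
  commands:
    - [0,0,0,0,0,0]
    - [0,0,0,0,0,0]
    - [0,0,0,0,0,0]
    - [0,0,0,0,0,0]
    - [0,0,0,0,0,0]
  grip: -1
  force: 30

```text
time: 28.55
ee_pos: [446.4, 140.1, 123.2]
ee_rot: [[-0.53, 0.848, 0.001], [0.848, 0.53, 0.001], [0.0, 0.001, -1.0]]
ft_force: [0.3, -0.8, 2.8]
grip_width: 0.153
```

Request:
drive_tool:
  commands:
    - [0,0,0,0,0,0]
    - [0,0,0,0,0,0]
    - [0,0,0,0,0,0]
    - [0,0,0,0,0,0]
    - [0,0,0,0,0,0]

```text
time: 29.05
ee_pos: [446.4, 140.1, 123.2]
ee_rot: [[-0.53, 0.848, 0.001], [0.848, 0.53, 0.001], [0.0, 0.001, -1.0]]
ft_force: [-1.8, 0.4, 5.9]
grip_width: 0.144
```

Run:
```python
from h import *
plan2(-0.2,[(446,139,205,5),(575,-238,205,14)])
```

```text
t 29.05 p [446.4 140.1 123.2] th 32.0 tilt [0.05 0.05] w 13.2 F [-1.8  0.4  5.9]
turn 4 x wz=0.179
5 x [-0.01, -0.0, -0.55] ->  [446.3 138.5 205.7] 
14 x [-0.9, 0.31, 0.0] ->  [ 575.2 -239.9  205.5]
```

Request:
drive_tool:
  commands:
    - [0,0,-0.55,0,0,0]
    - [0,0,-0.55,0,0,0]
    - [0,0,-0.55,0,0,0]
    - [0,0,-0.55,0,0,0]
    - [0,0,-0.55,0,0,0]

```text
time: 29.55
ee_pos: [445.6, 139.7, 205.5]
ee_rot: [[-0.53, 0.848, -0.0], [0.848, 0.53, -0.0], [0.0, -0.0, -1.0]]
ft_force: [0.3, 0.0, -1.0]
grip_width: 0.153
```

Request:
drive_tool:
  commands:
    - [0,0,0,0,0,0.179]
    - [0,0,0,0,0,0.179]
    - [0,0,0,0,0,0.179]
    - [0,0,0,0,0,0.179]
    - [-0.9,0.31,0,0,0,0]

```text
time: 30.05
ee_pos: [454.1, 115.7, 204.6]
ee_rot: [[0.001, 1.0, -0.001], [1.0, -0.001, 0.001], [0.001, -0.001, -1.0]]
ft_force: [0.6, -0.4, -2.0]
grip_width: 0.149
```

Request:
drive_tool:
  commands:
    - [-0.9,0.31,0,0,0,0]
    - [-0.9,0.31,0,0,0,0]
    - [-0.9,0.31,0,0,0,0]
    - [-0.9,0.31,0,0,0,0]
    - [-0.9,0.31,0,0,0,0]

```text
time: 30.55
ee_pos: [501.2, -23.3, 204.8]
ee_rot: [[0.003, 1.0, -0.0], [1.0, -0.003, 0.0], [0.0, -0.0, -1.0]]
ft_force: [0.7, -1.1, -2.3]
grip_width: 0.151
```

Request:
drive_tool:
  commands:
    - [-0.9,0.31,0,0,0,0]
    - [-0.9,0.31,0,0,0,0]
    - [-0.9,0.31,0,0,0,0]
    - [-0.9,0.31,0,0,0,0]
    - [-0.9,0.31,0,0,0,0]

```text
time: 31.05
ee_pos: [547.2, -158.3, 204.6]
ee_rot: [[0.003, 1.0, -0.001], [1.0, -0.003, 0.0], [0.0, -0.001, -1.0]]
ft_force: [0.4, 1.3, -2.1]
grip_width: 0.148
```

Request:
drive_tool:
  commands:
    - [-0.9,0.31,0,0,0,0]
    - [-0.9,0.31,0,0,0,0]
    - [-0.9,0.31,0,0,0,0]
    - [0,0,0,0,0,0]
    - [0,0,0,0,0,0]

```text
time: 31.55
ee_pos: [574.2, -238.9, 204.3]
ee_rot: [[0.005, 1.0, -0.001], [1.0, -0.005, 0.0], [0.0, -0.001, -1.0]]
ft_force: [-0.9, 0.8, -2.1]
grip_width: 0.145
```

Request:
drive_tool:
  commands:
    - [0,0,0,0,0,0]
    - [0,0,0,0,0,0]
    - [0,0,0,0,0,0]
    - [0,0,0,0,0,0]
    - [0,0,0,0,0,0]

```text
time: 32.05
ee_pos: [574.9, -238.2, 205.1]
ee_rot: [[0.003, 1.0, 0.0], [1.0, -0.003, 0.0], [0.0, 0.0, -1.0]]
ft_force: [-0.3, -0.0, -1.7]
grip_width: 0.149
```

Run:
```python
from h import *
plan2(-0.2,[(648.3,-238,206,5)])
p,d=optics.snapshot('side'); crop('side',p,240,140,380,300,4,'pics/s9.png')
```

```text
t 32.05 p [ 574.9 -238.2  205.1] th -0.2 tilt [0.01 0.01] w 13.7 F [-0.3 -0.  -1.7]
turn 1 x wz=0.0007
5 x [0.0, 0.49, -0.01] ->  [ 648.4 -238.4  206.6]
```

View pics/s9.png

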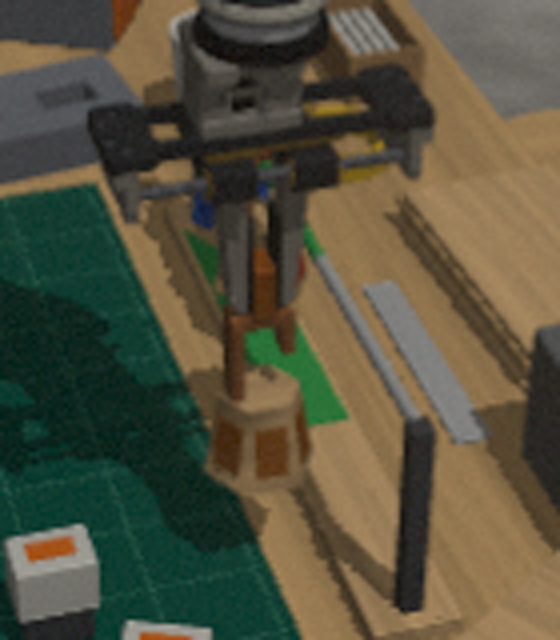

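Amber is held the same way, so I hook it.

Request:
drive_tool:
  commands:
    - [0,0.49,-0.01,0,0,0]
    - [0,0.49,-0.01,0,0,0]
    - [0,0.49,-0.01,0,0,0]
    - [0,0.49,-0.01,0,0,0]
    - [0,0.49,-0.01,0,0,0]

```text
time: 32.6
ee_pos: [648.9, -238.8, 206.4]
ee_rot: [[0.003, 1.0, -0.0], [1.0, -0.003, 0.0], [0.0, -0.0, -1.0]]
ft_force: [0.5, 0.4, -1.5]
grip_width: 0.15
```

Request:
drive_tool:
  commands:
    - [0,0,0,0,0,0]
    - [0,0,0.25,0,0,0]
    - [0,0,0.25,0,0,0]
    - [0,0,0.25,0,0,0]
    - [0,0,0.2,0,0,0]

```text
time: 33.1
ee_pos: [647.6, -238.7, 177.0]
ee_rot: [[0.004, 1.0, -0.001], [1.0, -0.004, 0.001], [0.001, -0.001, -1.0]]
ft_force: [-0.3, -0.1, -1.4]
grip_width: 0.154
```

Request:
drive_tool:
  commands:
    - [0,0,0.04,0,0,0]
    - [0,0,0.03,0,0,0]
    - [0,0,0,0,0,0]
    - [0,0,0,0,0,0]
    - [0,0,0,0,0,0]

```text
time: 33.6
ee_pos: [648.5, -239.0, 176.2]
ee_rot: [[0.004, 1.0, 0.001], [1.0, -0.004, -0.0], [-0.0, 0.001, -1.0]]
ft_force: [-0.4, -0.3, -1.0]
grip_width: 0.149
```

Run:
```python
from h import *
plan2(-0.2,[(648.8,-90,173.7,5)])
p,d=optics.snapshot('side'); crop('side',p,260,160,360,280,5,'pics/s10.png')
```

```text
t 33.6 p [ 648.5 -239.   176.2] th -0.2 tilt [ 0.03 -0.01] w 13.7 F [-0.4 -0.3 -1. ]
turn 1 x wz=-0.0001
5 x [0.99, -0.0, 0.02] ->  [649.  -90.5 173.2]
```

View pics/s10.png

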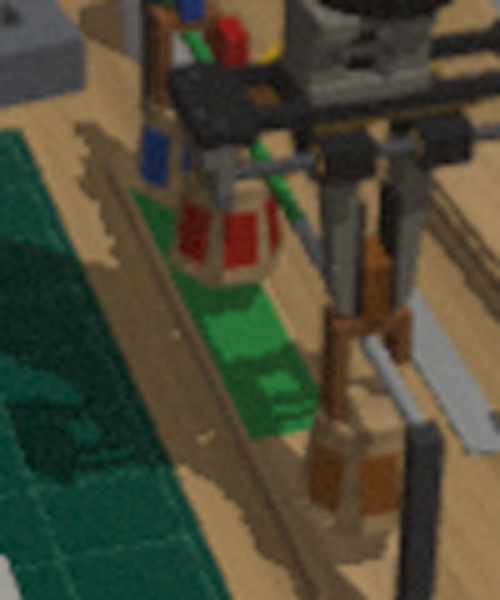

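Request:
drive_tool:
  commands:
    - [0,0,0.03,0,0,0]
    - [0,0,0.03,0,0,0]
    - [0.3,0,0,0,0,0]
    - [0.5,0,0,0,0,0]
    - [0.6,0,0,0,0,0]

```text
time: 34.15
ee_pos: [648.4, -195.6, 174.0]
ee_rot: [[0.004, 1.0, -0.0], [1.0, -0.004, 0.0], [0.0, -0.0, -1.0]]
ft_force: [0.2, 0.4, -1.5]
grip_width: 0.151
```

Request:
drive_tool:
  commands:
    - [0.6,0,0,0,0,0]
    - [0.6,0,0,0,0,0]
    - [0.6,0,0,0,0,0]
    - [0.6,0,0,0,0,0]
    - [0.6,0,0,0,0,0]

```text
time: 34.65
ee_pos: [648.8, -104.2, 174.1]
ee_rot: [[0.002, 1.0, 0.0], [1.0, -0.002, 0.001], [0.001, 0.0, -1.0]]
ft_force: [0.2, 1.1, -1.6]
grip_width: 0.148
```

Request:
drive_tool:
  commands:
    - [0.3,0,0,0,0,0]
    - [0.2,0,0.0,0,0,0]
    - [0,0,0.02,0,0,0]
    - [0,0,0.02,0,0,0]
    - [0,0,0,0,0,0]

```text
time: 35.15
ee_pos: [649.0, -92.6, 173.3]
ee_rot: [[0.005, 1.0, 0.001], [1.0, -0.005, 0.0], [0.0, 0.001, -1.0]]
ft_force: [-0.3, 1.0, 1.9]
grip_width: 0.146
```

Request:
drive_tool:
  commands:
    - [0,0,0.01,0,0,0]
    - [0,0,0,0,0,0]
    - [0,0,0,0,0,0]
    - [0,0,0,0,0,0]
    - [0,0,0,0,0,0]

```text
time: 35.65
ee_pos: [649.0, -92.6, 173.2]
ee_rot: [[0.004, 1.0, 0.001], [1.0, -0.004, -0.0], [-0.0, 0.001, -1.0]]
ft_force: [-2.6, 1.0, 5.2]
grip_width: 0.151
```

Request:
drive_tool:
  commands:
    - [0,0,-0.02,0,0,0]
    - [0.07,0,0,0,0,0]
    - [0.07,0,0,0,0,0]
    - [0,0,0,0,0,0]
    - [0,0,0,0,0,0]

```text
time: 36.15
ee_pos: [649.0, -88.0, 173.2]
ee_rot: [[0.004, 1.0, 0.0], [1.0, -0.004, -0.001], [-0.001, 0.0, -1.0]]
ft_force: [0.8, -2.0, 1.5]
grip_width: 0.149
```

Request:
drive_tool:
  commands:
    - [0,0,0,0,0,0]
    - [0,0,0,0,0,0]
    - [0,0,0,0,0,0]
    - [0,0,0,0,0,0]
    - [0,0,0,0,0,0]
  grip: 0

```text
time: 36.65
ee_pos: [648.8, -87.5, 173.1]
ee_rot: [[0.003, 1.0, -0.0], [1.0, -0.003, 0.0], [0.0, -0.0, -1.0]]
ft_force: [0.4, 0.7, -0.3]
grip_width: 0.5
```

Request:
drive_tool:
  commands:
    - [0,0,-0.5,0,0,0]
    - [0,0,-0.6,0,0,0]
    - [0,0,-0.8,0,0,0]
    - [0,0,-0.8,0,0,0]
    - [0,0,-0.6,0,0,0]

```text
time: 37.15
ee_pos: [649.4, -88.1, 275.1]
ee_rot: [[0.004, 1.0, 0.003], [1.0, -0.004, -0.0], [-0.0, 0.003, -1.0]]
ft_force: [-0.6, 0.4, 0.1]
grip_width: 0.501
```

```bash
cat >> h.py <<'E'
def hung(C,y,x=648):
    b,k=fit(C,sd_lantern,x,y,40,58,220,[0],z0=50); print('hung',k,np.round(b[0],2))
def allC():
    o=snap2(); return o,np.concatenate([o[k][1].reshape(-1,3) for k in o])
def blk(C,x,y,yaws=(0,45,90,135),z0=0):
    b,k=fit(C,sd_block,x,y,42,z0+8,z0+80,yaws,z0=z0); print('blk',k,np.round(b[0],2)); return b[0]
E
python3 - <<'E'
from h import *
o,C=allC()
crop('side',o['side'][0],200,120,360,280,4,'pics/s11.png')
for k in o:
  for y in(77,-8,-89): hung(o[k][1],y)
blk(C,433,-267);blk(C,479,-365)
plan2(0,[])
E
```

```text
hung 456 [  4.14 648.75  74.3  -13.  ]
hung 523 [  4.25 648.48  -9.38  -5.41]
hung 767 [  4.   648.12 -89.13  21.54]
hung 382 [  5.42 648.    77.38 -57.62]
hung 49 [  4.76 658.84   4.18 -42.43]
hung 1 [ 4.2100e+00  6.4800e+02 -1.2988e+02  2.2000e-01]
blk 799 [   2.04  432.86 -266.94    1.28]
blk 870 [   1.93  478.81 -365.22  -22.41]
t 37.25 p [650.4 -88.4 276.1] th -0.2 tilt [ 0.35 -0.01] w 45.9 F [0.3 0.2 0.1]
turn 1 x wz=-0.0048
```

View pics/s11.png

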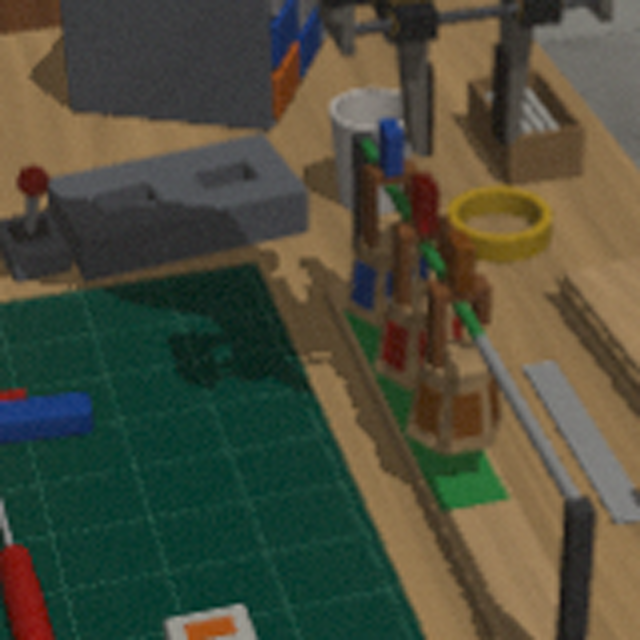

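All three hang in the green, at y ≈ 76, -8 and -88 mm. Blocks next.

Run:
```python
from h import *
plan2(91.2,[(433,-267,180,10),(433,-267,35,6)])
```

```text
t 37.25 p [650.4 -88.4 276.1] th -0.2 tilt [ 0.35 -0.01] w 45.9 F [0.3 0.2 0.1]
turn 11 x wz=-0.1847
10 x [0.74, -0.58, 0.32] ->  [ 432.7 -267.1  178.8] 
6 x [0.0, 0.0, 0.8] ->  [ 433.6 -267.1   34.8]
```

Request:
drive_tool:
  commands:
    - [0,0,0,0,0,-0.185]
    - [0,0,0,0,0,-0.185]
    - [0,0,0,0,0,-0.185]
    - [0,0,0,0,0,-0.185]
    - [0,0,0,0,0,-0.185]
  grip: 1

```text
time: 37.75
ee_pos: [648.4, -87.6, 271.5]
ee_rot: [[-0.666, 0.746, -0.001], [0.746, 0.666, 0.0], [0.001, -0.001, -1.0]]
ft_force: [-0.6, 0.2, 0.4]
grip_width: 0.911
```

Request:
drive_tool:
  commands:
    - [0,0,0,0,0,-0.185]
    - [0,0,0,0,0,-0.185]
    - [0,0,0,0,0,-0.185]
    - [0,0,0,0,0,-0.185]
    - [0,0,0,0,0,-0.185]

```text
time: 38.25
ee_pos: [648.4, -87.6, 271.5]
ee_rot: [[-0.993, 0.115, -0.001], [0.115, 0.993, 0.0], [0.001, 0.0, -1.0]]
ft_force: [-0.2, -0.5, 0.4]
grip_width: 0.999
```

Request:
drive_tool:
  commands:
    - [0,0,0,0,0,-0.185]
    - [0.74,-0.58,0.3,0,0,0]
    - [0.74,-0.58,0.3,0,0,0]
    - [0.74,-0.58,0.3,0,0,0]
    - [0.74,-0.58,0.3,0,0,0]

```text
time: 38.75
ee_pos: [560.4, -159.9, 235.3]
ee_rot: [[-1.0, -0.024, -0.001], [-0.024, 1.0, 0.0], [0.001, 0.0, -1.0]]
ft_force: [-0.2, -0.2, -0.1]
grip_width: 1.001
```

Request:
drive_tool:
  commands:
    - [0.74,-0.58,0.3,0,0,0]
    - [0.74,-0.58,0.3,0,0,0]
    - [0.74,-0.58,0.3,0,0,0]
    - [0.74,-0.58,0.3,0,0,0]
    - [0.74,-0.58,0.3,0,0,0]

```text
time: 39.25
ee_pos: [451.5, -249.4, 190.5]
ee_rot: [[-1.0, -0.024, -0.001], [-0.024, 1.0, 0.0], [0.001, 0.0, -1.0]]
ft_force: [0.2, -0.5, 0.2]
grip_width: 1.004
```

Request:
drive_tool:
  commands:
    - [0.74,-0.58,0.3,0,0,0]
    - [0,0,0,0,0,0]
    - [0,0,0,0,0,0]
    - [0,0,0,0,0,0]
    - [0,0,0,0,0,0]

```text
time: 39.75
ee_pos: [432.2, -266.1, 182.3]
ee_rot: [[-1.0, -0.026, 0.001], [-0.026, 1.0, -0.0], [-0.001, -0.0, -1.0]]
ft_force: [-0.0, -0.2, -0.1]
grip_width: 1.001
```

Run:
```python
from h import *
plan2(91.2,[(432.9,-267,35,6)],dec=3)
```

```text
t 39.75 p [ 432.2 -266.1  182.3] th 91.5 tilt [ 0.03 -0.  ] w 92.1 F [-0.  -0.2 -0.1]
turn 1 x wz=0.0064
6 x [-0.004, -0.005, 0.819] ->  [ 433.  -267.    34.9]
```

Request:
drive_tool:
  commands:
    - [-0.004,-0.006,0.98,0,0,0]
    - [-0.004,-0.006,0.98,0,0,0]
    - [-0.004,-0.006,0.98,0,0,0]
    - [-0.004,-0.006,0.98,0,0,0]
    - [-0.004,-0.006,0.98,0,0,0]

```text
time: 40.25
ee_pos: [432.8, -267.2, 34.1]
ee_rot: [[-1.0, -0.026, 0.001], [-0.026, 1.0, -0.0], [-0.001, -0.0, -1.0]]
ft_force: [0.3, -0.1, -0.2]
grip_width: 0.999
```

Request:
drive_tool:
  commands:
    - [0,0,0,0,0,0]
    - [0,0,0,0,0,0]
    - [0,0,0,0,0,0]
    - [0,0,0,0,0,0]
    - [0,0,0,0,0,0]
  grip: -1
  force: 30

```text
time: 40.75
ee_pos: [432.6, -268.1, 36.4]
ee_rot: [[-1.0, -0.024, 0.002], [-0.024, 1.0, -0.001], [-0.002, -0.001, -1.0]]
ft_force: [-0.8, -1.1, -0.5]
grip_width: 0.588
```

Request:
drive_tool:
  commands:
    - [0,0,0,0,0,0]
    - [0,0,0,0,0,0]
    - [0,0,0,0,0,0]
    - [0,0,0,0,0,0]
    - [0,0,0,0,0,0]

```text
time: 41.25
ee_pos: [432.0, -267.9, 35.6]
ee_rot: [[-1.0, -0.024, 0.001], [-0.024, 1.0, 0.0], [-0.001, 0.0, -1.0]]
ft_force: [0.1, 1.0, 5.8]
grip_width: 0.413
```

Run:
```python
from h import *
plan2(97.1,[(433,-267,155,5),(572.8,323.8,155,24)],dec=3)
```

```text
t 41.25 p [ 432.  -267.9   35.6] th 91.4 tilt [0.03 0.01] w 38.0 F [0.1 1.  5.8]
turn 1 x wz=-0.1274
5 x [-0.008, 0.005, -0.796] ->  [ 433. -267.  155.] 
24 x [-0.294, 0.79, 0.0] ->  [572.8 323.6 155.1]
```

Request:
drive_tool:
  commands:
    - [0,0,-0.8,0,0,0]
    - [0,0,-0.8,0,0,0]
    - [0,0,-0.8,0,0,0]
    - [0,0,-0.8,0,0,0]
    - [0,0,-0.8,0,0,0]

```text
time: 41.75
ee_pos: [431.1, -267.6, 155.6]
ee_rot: [[-1.0, -0.024, -0.001], [-0.024, 1.0, 0.0], [0.001, 0.0, -1.0]]
ft_force: [0.3, -0.2, -2.4]
grip_width: 0.41
```

Request:
drive_tool:
  commands:
    - [0,0,0,0,0,-0.127]
    - [-0.29,0.79,0,0,0,0]
    - [-0.29,0.79,0,0,0,0]
    - [-0.29,0.79,0,0,0,0]
    - [-0.29,0.79,0,0,0,0]

```text
time: 42.25
ee_pos: [454.1, -168.5, 154.7]
ee_rot: [[-0.992, -0.123, -0.001], [-0.123, 0.992, 0.0], [0.001, 0.0, -1.0]]
ft_force: [-0.8, -0.3, -1.8]
grip_width: 0.412
```

Request:
drive_tool:
  commands:
    - [-0.29,0.79,0,0,0,0]
    - [-0.29,0.79,0,0,0,0]
    - [-0.29,0.79,0,0,0,0]
    - [-0.29,0.79,0,0,0,0]
    - [-0.29,0.79,0,0,0,0]

```text
time: 42.75
ee_pos: [482.7, -45.5, 154.7]
ee_rot: [[-0.992, -0.123, -0.001], [-0.123, 0.992, -0.0], [0.001, 0.0, -1.0]]
ft_force: [-0.3, 0.4, -2.3]
grip_width: 0.411
```

Request:
drive_tool:
  commands:
    - [-0.29,0.79,0,0,0,0]
    - [-0.29,0.79,0,0,0,0]
    - [-0.29,0.79,0,0,0,0]
    - [-0.29,0.79,0,0,0,0]
    - [-0.29,0.79,0,0,0,0]

```text
time: 43.25
ee_pos: [511.2, 77.3, 154.6]
ee_rot: [[-0.992, -0.123, -0.001], [-0.123, 0.992, -0.0], [0.001, -0.0, -1.0]]
ft_force: [0.0, -0.3, -1.2]
grip_width: 0.414
```

Request:
drive_tool:
  commands:
    - [-0.29,0.79,0,0,0,0]
    - [-0.29,0.79,0,0,0,0]
    - [-0.29,0.79,0,0,0,0]
    - [-0.29,0.79,0,0,0,0]
    - [-0.29,0.79,0,0,0,0]

```text
time: 43.75
ee_pos: [539.8, 200.2, 154.4]
ee_rot: [[-0.992, -0.123, -0.001], [-0.123, 0.992, -0.001], [0.001, -0.001, -1.0]]
ft_force: [0.8, 1.1, -1.3]
grip_width: 0.415
```

Request:
drive_tool:
  commands:
    - [-0.29,0.79,0,0,0,0]
    - [-0.29,0.79,0,0,0,0]
    - [-0.29,0.79,0,0,0,0]
    - [-0.29,0.79,0,0,0,0]
    - [-0.29,0.79,0,0,0,0]

```text
time: 44.25
ee_pos: [568.3, 323.0, 154.2]
ee_rot: [[-0.992, -0.123, -0.001], [-0.123, 0.992, -0.001], [0.001, -0.001, -1.0]]
ft_force: [0.7, 0.3, -0.8]
grip_width: 0.413
```

Request:
drive_tool:
  commands:
    - [0,0,0,0,0,0]
    - [0,0,0,0,0,0]
    - [0,0,0,0,0,0]
    - [0,0,0,0,0,0]
    - [0,0,0,0,0,0]

```text
time: 44.75
ee_pos: [568.9, 321.4, 155.3]
ee_rot: [[-0.993, -0.122, 0.0], [-0.122, 0.993, -0.0], [-0.0, -0.0, -1.0]]
ft_force: [-0.3, 0.8, -1.7]
grip_width: 0.411
```

Run:
```python
from h import *
plan2(97.1,[(572.4,323.8,85,5)],dec=3)
o,C=allC()
s=ctrl.read_state()['ee_pos']
for k in o: blk(o[k][1],s[0],s[1],yaws=(7,),z0=s[2]-35.6)
```

```text
t 44.75 p [568.9 321.4 155.3] th 97.0 tilt [ 0.   -0.01] w 37.8 F [-0.3  0.8 -1.7]
turn 1 x wz=-0.0021
5 x [-0.025, 0.013, 0.469] ->  [572.4 323.7  85. ] 
blk 324 [  9.57 570.54 316.2    5.97]
blk 26 [  1.02 571.36 323.74   4.85]
```

Request:
drive_tool:
  commands:
    - [-0.02,0.013,0.47,0,0,0]
    - [-0.02,0.013,0.47,0,0,0]
    - [-0.02,0.013,0.47,0,0,0]
    - [-0.02,0.013,0.47,0,0,0]
    - [-0.02,0.013,0.47,0,0,0]

```text
time: 45.35
ee_pos: [571.2, 324.5, 82.8]
ee_rot: [[-0.992, -0.123, -0.001], [-0.123, 0.992, -0.001], [0.001, -0.001, -1.0]]
ft_force: [0.4, 0.3, -2.1]
grip_width: 0.413
```

Request:
drive_tool:
  commands:
    - [0,0,0,0,0,0]
    - [0,0,0,0,0,0]
    - [0,0,0,0,0,0]
    - [0,0,0,0,0,0]
    - [0,0,0,0,0,0]

```text
time: 45.85
ee_pos: [571.9, 324.9, 85.5]
ee_rot: [[-0.992, -0.123, 0.001], [-0.123, 0.992, 0.001], [-0.001, 0.001, -1.0]]
ft_force: [-0.2, 0.7, -0.8]
grip_width: 0.414
```

Run:
```python
from h import *
plan2(97.1,[(571.8,323.8,85,1)],dec=3)
p,d=optics.snapshot('side')
for v in [(24,17),(24,-17),(-24,-17),(-24,17)]:
    a=np.radians(7.1);x=572.8+v[0]*np.cos(a)-v[1]*np.sin(a);y=323.8+v[0]*np.sin(a)+v[1]*np.cos(a)
    u=w2p('side',[x,y,42])[0]; print(u.round(1)); cv2.circle(p,tuple(int(round(t)) for t in u),0,(0,0,255),-1)
crop('side',p,220,125,320,205,7,'pics/s12.png')
```

```text
t 45.85 p [571.9 324.9  85.5] th 97.1 tilt [0.06 0.05] w 38.0 F [-0.2  0.7 -0.8]
turn 1 x wz=-0.0003
1 x [0.007, -0.038, 0.016] ->  [571.8 323.8  85. ] 
[260.8 159.4]
[264.2 163.9]
[251.  166.7]
[247.8 162.2]
```

View pics/s12.png

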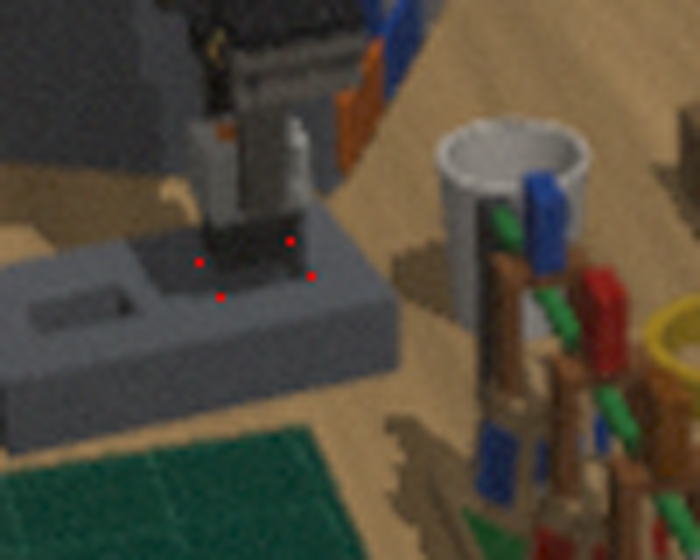

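Request:
drive_tool:
  commands:
    - [0,-0.035,0.1,0,0,0]
    - [0,0,0.1,0,0,0]
    - [0,0,0.1,0,0,0]
    - [0,0,0,0,0,0]
    - [0,0,0,0,0,0]

```text
time: 46.4
ee_pos: [571.5, 323.6, 75.4]
ee_rot: [[-0.992, -0.123, -0.0], [-0.123, 0.992, -0.0], [0.0, -0.0, -1.0]]
ft_force: [0.1, -0.4, -2.6]
grip_width: 0.411
```

Request:
drive_tool:
  commands:
    - [0,0,0.05,0,0,0]
    - [0,0,0.05,0,0,0]
    - [0,0,0.05,0,0,0]
    - [0,0,0,0,0,0]
    - [0,0,0,0,0,0]

```text
time: 46.9
ee_pos: [571.6, 323.6, 71.2]
ee_rot: [[-0.992, -0.123, -0.0], [-0.123, 0.992, -0.0], [0.0, -0.0, -1.0]]
ft_force: [-0.3, -0.2, -1.2]
grip_width: 0.41
```

Request:
drive_tool:
  commands:
    - [0,0,0.13,0,0,0]
    - [0,0,0.13,0,0,0]
    - [0,0,0.13,0,0,0]
    - [0,0,0.1,0,0,0]
    - [0,0,0,0,0,0]

```text
time: 47.4
ee_pos: [571.2, 323.4, 55.8]
ee_rot: [[-0.992, -0.123, -0.001], [-0.123, 0.992, -0.001], [0.001, -0.001, -1.0]]
ft_force: [-0.0, 0.5, -1.2]
grip_width: 0.412
```

Request:
drive_tool:
  commands:
    - [0,0,0.06,0,0,0]
    - [0,0,0.06,0,0,0]
    - [0,0,0.04,0,0,0]
    - [0,0,0.04,0,0,0]
    - [0,0,0,0,0,0]

```text
time: 47.9
ee_pos: [571.5, 323.6, 50.3]
ee_rot: [[-0.992, -0.123, -0.0], [-0.123, 0.992, -0.0], [0.0, -0.0, -1.0]]
ft_force: [0.7, 0.1, -1.7]
grip_width: 0.412
```

Request:
drive_tool:
  commands:
    - [0,0,0.03,0,0,0]
    - [0,0,0.03,0,0,0]
    - [0,0,0,0,0,0]
    - [0,0,0,0,0,0]
    - [0,0,0,0,0,0]

```text
time: 48.4
ee_pos: [571.8, 323.7, 49.6]
ee_rot: [[-0.992, -0.123, 0.0], [-0.123, 0.992, 0.0], [-0.0, 0.0, -1.0]]
ft_force: [-2.1, -0.8, 4.6]
grip_width: 0.414
```

Request:
drive_tool:
  commands:
    - [0,0,0.02,0,0,0]
    - [0,0,0,0,0,0]
    - [0,0,0,0,0,0]
    - [0,0,0,0,0,0]
    - [0,0,0,0,0,0]

```text
time: 48.9
ee_pos: [571.8, 323.7, 49.6]
ee_rot: [[-0.992, -0.123, 0.0], [-0.123, 0.992, 0.001], [-0.0, 0.001, -1.0]]
ft_force: [-4.8, -2.1, 9.0]
grip_width: 0.414
```

Seated at exactly the expected height. I release and go for the second block.

Request:
drive_tool:
  commands:
    - [0,0,-0.03,0,0,0]
    - [0,0,0,0,0,0]
    - [0,0,0,0,0,0]
    - [0,0,0,0,0,0]
    - [0,0,0,0,0,0]
  grip: 1

```text
time: 49.4
ee_pos: [571.6, 323.6, 48.8]
ee_rot: [[-0.992, -0.123, -0.0], [-0.123, 0.992, -0.0], [0.0, -0.0, -1.0]]
ft_force: [-0.1, -0.5, -0.2]
grip_width: 0.828
```

Request:
drive_tool:
  commands:
    - [0,0,-0.3,0,0,0]
    - [0,0,-0.9,0,0,0]
    - [0,0,-1,0,0,0]
    - [0,0,-1,0,0,0]
    - [0,0,-0.9,0,0,0]

```text
time: 49.9
ee_pos: [571.9, 323.7, 174.2]
ee_rot: [[-0.992, -0.123, 0.001], [-0.123, 0.992, 0.001], [-0.001, 0.001, -1.0]]
ft_force: [-0.6, -0.3, -0.1]
grip_width: 0.998
```

Run:
```python
from h import *
o,C=allC()
blk(C,479,-365); 
plan2(67,[(479,-365.2,180,25)],dec=3)
p=o['side'][0]; crop('side',p,190,125,320,225,6,'pics/s13.png')
```

```text
blk 864 [   1.82  478.84 -365.34  -23.8 ]
t 50.0 p [574.2 324.9 177.2] th 97.1 tilt [0.4  0.27] w 92.1 F [ 0.3 -0.3 -0. ]
turn 4 x wz=0.1671
25 x [-0.243, -0.896, -0.009] ->  [ 479.3 -365.   180.1]
```

View pics/s13.png

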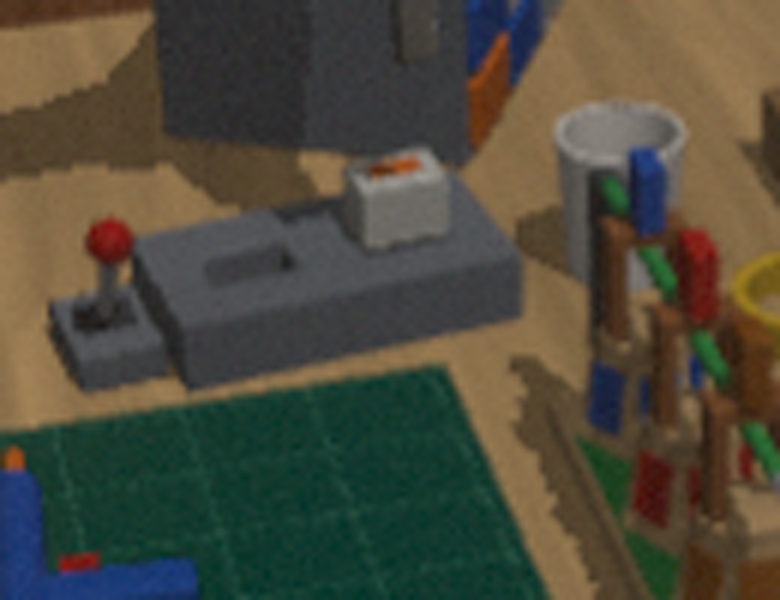

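The first block is home, its white body flush on the dock at crop px (398,200).

Request:
drive_tool:
  commands:
    - [0,0,0,0,0,0.17]
    - [0,0,0,0,0,0.17]
    - [0,0,0,0,0,0.17]
    - [0,0,0,0,0,0.17]
    - [-0.24,-0.9,0,0,0,0]

```text
time: 50.5
ee_pos: [566.4, 299.9, 171.0]
ee_rot: [[-0.918, 0.396, -0.001], [0.396, 0.918, 0.001], [0.001, 0.001, -1.0]]
ft_force: [0.4, -1.1, -0.2]
grip_width: 1.001
```

Request:
drive_tool:
  commands:
    - [-0.24,-0.9,0,0,0,0]
    - [-0.24,-0.9,0,0,0,0]
    - [-0.24,-0.9,0,0,0,0]
    - [-0.24,-0.9,0,0,0,0]
    - [-0.24,-0.9,0,0,0,0]

```text
time: 51.0
ee_pos: [545.9, 156.7, 171.7]
ee_rot: [[-0.917, 0.399, -0.001], [0.399, 0.917, -0.0], [0.0, -0.0, -1.0]]
ft_force: [-0.2, -0.9, 1.1]
grip_width: 0.998
```

Request:
drive_tool:
  commands:
    - [-0.24,-0.9,0,0,0,0]
    - [-0.24,-0.9,0,0,0,0]
    - [-0.24,-0.9,0,0,0,0]
    - [-0.24,-0.9,0,0,0,0]
    - [-0.24,-0.9,0,0,0,0]

```text
time: 51.5
ee_pos: [525.1, 18.6, 171.7]
ee_rot: [[-0.917, 0.399, -0.0], [0.399, 0.917, 0.0], [0.0, -0.0, -1.0]]
ft_force: [0.7, -0.1, -0.6]
grip_width: 1.0
```

Request:
drive_tool:
  commands:
    - [-0.24,-0.9,0,0,0,0]
    - [-0.24,-0.9,0,0,0,0]
    - [-0.24,-0.9,0,0,0,0]
    - [-0.24,-0.9,0,0,0,0]
    - [-0.24,-0.9,0,0,0,0]

```text
time: 52.0
ee_pos: [504.3, -119.4, 171.8]
ee_rot: [[-0.917, 0.399, -0.0], [0.399, 0.917, 0.0], [0.0, 0.0, -1.0]]
ft_force: [0.1, -0.9, 0.2]
grip_width: 1.005
```

Request:
drive_tool:
  commands:
    - [-0.24,-0.9,0,0,0,0]
    - [-0.24,-0.9,0,0,0,0]
    - [-0.24,-0.9,0,0,0,0]
    - [-0.24,-0.9,0,0,0,0]
    - [-0.24,-0.9,0,0,0,0]

```text
time: 52.5
ee_pos: [483.5, -257.5, 171.7]
ee_rot: [[-0.917, 0.399, -0.0], [0.399, 0.917, 0.0], [0.001, 0.0, -1.0]]
ft_force: [0.5, -0.8, 0.9]
grip_width: 1.0
```

Request:
drive_tool:
  commands:
    - [-0.24,-0.9,0,0,0,0]
    - [-0.24,-0.9,0,0,0,0]
    - [-0.24,-0.9,0,0,0,0]
    - [0,0,0,0,0,0]
    - [0,0,0,0,0,0]

```text
time: 53.0
ee_pos: [471.0, -339.5, 171.5]
ee_rot: [[-0.916, 0.4, -0.001], [0.4, 0.916, 0.001], [0.001, 0.0, -1.0]]
ft_force: [0.2, 0.7, 0.9]
grip_width: 1.0
```

Request:
drive_tool:
  commands:
    - [0,0,0,0,0,0]
    - [0,0,0,0,0,0]
    - [0,0,0,0,0,0]
    - [0,0,0,0,0,0]
    - [0,0,0,0,0,0]

```text
time: 53.5
ee_pos: [471.7, -339.1, 172.1]
ee_rot: [[-0.917, 0.398, 0.0], [0.398, 0.917, 0.0], [-0.0, 0.0, -1.0]]
ft_force: [-0.5, 0.6, 0.9]
grip_width: 1.001
```

Run:
```python
from h import *
plan2(66.6,[(478.9,-365.2,35,6)],dec=3)
```

```text
t 53.5 p [ 471.7 -339.1  172.1] th 66.5 tilt [0.01 0.01] w 92.0 F [-0.5  0.6  0.9]
turn 1 x wz=-0.0018
6 x [-0.094, -0.117, 0.761] ->  [ 478.9 -365.2   35.1]
```

Request:
drive_tool:
  commands:
    - [-0.282,-0.35,0,0,0,0]
    - [-0.282,-0.35,0,0,0,0]
    - [0,0,0.5,0,0,0]
    - [0,0,0.5,0,0,0]
    - [0,0,0.5,0,0,0]

```text
time: 54.0
ee_pos: [478.0, -364.9, 124.8]
ee_rot: [[-0.917, 0.399, -0.002], [0.399, 0.917, 0.001], [0.002, 0.0, -1.0]]
ft_force: [-0.5, 0.1, 0.5]
grip_width: 0.998
```

Run:
```python
from h import *
plan2(66.6,[(478.9,-365.2,35,4)],dec=3)
```

```text
t 54.0 p [ 478.  -364.9  124.8] th 66.5 tilt [-0.09  0.07] w 91.8 F [-0.5  0.1  0.5]
turn 1 x wz=-0.0028
4 x [-0.009, 0.001, 0.748] ->  [ 478.9 -365.2   35. ]
```

Request:
drive_tool:
  commands:
    - [0,0,0.76,0,0,0]
    - [0,0,0.76,0,0,0]
    - [0,0,0.76,0,0,0]
    - [0,0,0.76,0,0,0]
    - [0,0,0,0,0,0]

```text
time: 54.5
ee_pos: [476.1, -363.2, 31.6]
ee_rot: [[-0.917, 0.399, -0.006], [0.399, 0.917, 0.004], [0.007, 0.001, -1.0]]
ft_force: [-0.7, 0.5, -0.4]
grip_width: 1.001
```

Request:
drive_tool:
  commands:
    - [0,0,0,0,0,0]
    - [0,0,0,0,0,0]
    - [0,0,0,0,0,0]
    - [0,0,0,0,0,0]
    - [0,0,0,0,0,0]
  grip: -1

```text
time: 55.0
ee_pos: [479.1, -365.6, 36.4]
ee_rot: [[-0.917, 0.399, 0.001], [0.399, 0.917, -0.0], [-0.001, 0.0, -1.0]]
ft_force: [-0.4, -0.6, -0.5]
grip_width: 0.589
```

Request:
drive_tool:
  commands:
    - [0,0,0,0,0,0]
    - [0,0,0,0,0,0]
    - [0,0,0,0,0,0]
    - [0,0,0,0,0,0]
    - [0,0,0,0,0,0]

```text
time: 55.5
ee_pos: [478.8, -365.5, 35.9]
ee_rot: [[-0.917, 0.399, 0.0], [0.399, 0.917, 0.0], [-0.0, 0.0, -1.0]]
ft_force: [-0.1, -0.2, 2.4]
grip_width: 0.41
```

Run:
```python
from h import *
plan2(97.1,[(478.9,-365.2,155,5),(483.5,312.7,155,25)],dec=3)
```

```text
t 55.5 p [ 478.8 -365.5   35.9] th 66.5 tilt [0.01 0.  ] w 37.7 F [-0.1 -0.2  2.4]
turn 4 x wz=-0.1701
5 x [-0.001, 0.002, -0.794] ->  [ 478.9 -365.2  155. ] 
25 x [-0.118, 0.896, 0.0] ->  [483.5 312.6 155.1]
```

Request:
drive_tool:
  commands:
    - [0,0,-0.8,0,0,0]
    - [0,0,-0.8,0,0,0]
    - [0,0,-0.8,0,0,0]
    - [0,0,-0.8,0,0,0]
    - [0,0,-0.8,0,0,0]

```text
time: 56.0
ee_pos: [478.2, -365.1, 156.1]
ee_rot: [[-0.917, 0.399, -0.001], [0.399, 0.917, 0.001], [0.001, 0.0, -1.0]]
ft_force: [-0.3, -1.4, -1.9]
grip_width: 0.413
```

Request:
drive_tool:
  commands:
    - [0,0,0,0,0,-0.17]
    - [0,0,0,0,0,-0.17]
    - [0,0,0,0,0,-0.17]
    - [0,0,0,0,0,-0.17]
    - [0,0,0,0,0,0]

```text
time: 56.5
ee_pos: [478.3, -365.3, 155.3]
ee_rot: [[-0.992, -0.124, -0.0], [-0.124, 0.992, 0.001], [0.0, 0.001, -1.0]]
ft_force: [0.6, 0.0, -1.4]
grip_width: 0.412
```

Request:
drive_tool:
  commands:
    - [-0.12,0.9,0,0,0,0]
    - [-0.12,0.9,0,0,0,0]
    - [-0.12,0.9,0,0,0,0]
    - [-0.12,0.9,0,0,0,0]
    - [-0.12,0.9,0,0,0,0]

```text
time: 57.0
ee_pos: [479.5, -228.1, 155.4]
ee_rot: [[-0.993, -0.119, -0.001], [-0.119, 0.993, 0.0], [0.001, 0.0, -1.0]]
ft_force: [0.5, -0.7, -1.7]
grip_width: 0.409
```

Request:
drive_tool:
  commands:
    - [-0.12,0.9,0,0,0,0]
    - [-0.12,0.9,0,0,0,0]
    - [-0.12,0.9,0,0,0,0]
    - [-0.12,0.9,0,0,0,0]
    - [-0.12,0.9,0,0,0,0]

```text
time: 57.5
ee_pos: [480.7, -92.0, 155.6]
ee_rot: [[-0.993, -0.119, -0.0], [-0.119, 0.993, 0.0], [0.0, 0.0, -1.0]]
ft_force: [0.3, -0.2, -2.7]
grip_width: 0.411
```

Request:
drive_tool:
  commands:
    - [-0.12,0.9,0,0,0,0]
    - [-0.12,0.9,0,0,0,0]
    - [-0.12,0.9,0,0,0,0]
    - [-0.12,0.9,0,0,0,0]
    - [-0.12,0.9,0,0,0,0]

```text
time: 58.0
ee_pos: [481.9, 44.1, 155.6]
ee_rot: [[-0.993, -0.119, -0.0], [-0.119, 0.993, 0.0], [0.0, 0.0, -1.0]]
ft_force: [0.6, -0.2, -2.0]
grip_width: 0.411
```

Request:
drive_tool:
  commands:
    - [-0.12,0.9,0,0,0,0]
    - [-0.12,0.9,0,0,0,0]
    - [-0.12,0.9,0,0,0,0]
    - [-0.12,0.9,0,0,0,0]
    - [-0.12,0.9,0,0,0,0]

```text
time: 58.5
ee_pos: [483.2, 180.2, 155.5]
ee_rot: [[-0.993, -0.119, -0.001], [-0.119, 0.993, -0.0], [0.001, -0.0, -1.0]]
ft_force: [0.9, -0.3, -3.0]
grip_width: 0.413
```

Request:
drive_tool:
  commands:
    - [-0.12,0.9,0,0,0,0]
    - [-0.12,0.9,0,0,0,0]
    - [-0.12,0.9,0,0,0,0]
    - [-0.12,0.8,0,0,0,0]
    - [-0.12,0.8,0,0,0,0]

```text
time: 59.0
ee_pos: [485.1, 310.3, 155.3]
ee_rot: [[-0.993, -0.12, -0.001], [-0.12, 0.993, -0.001], [0.001, -0.001, -1.0]]
ft_force: [-0.3, 0.4, -1.5]
grip_width: 0.412
```

Request:
drive_tool:
  commands:
    - [0,0,0,0,0,0]
    - [0,0,0,0,0,0]
    - [0,0,0,0,0,0]
    - [0,0,0,0,0,0]
    - [0,0,0,0,0,0]

```text
time: 59.5
ee_pos: [485.7, 308.6, 155.9]
ee_rot: [[-0.993, -0.121, 0.0], [-0.121, 0.993, -0.0], [-0.0, -0.0, -1.0]]
ft_force: [-0.6, 0.5, -2.5]
grip_width: 0.409
```

Run:
```python
from h import *
plan2(97.1,[(483.4,312.7,86,5)],dec=3)
```

```text
t 59.5 p [485.7 308.6 155.9] th 97.0 tilt [ 0.   -0.01] w 37.6 F [-0.6  0.5 -2.5]
turn 1 x wz=-0.0028
5 x [0.012, 0.029, 0.466] ->  [483.4 312.6  86. ]
```

Request:
drive_tool:
  commands:
    - [0.012,0.029,0.466,0,0,0]
    - [0.012,0.029,0.466,0,0,0]
    - [0.012,0.029,0.466,0,0,0]
    - [0.012,0.029,0.466,0,0,0]
    - [0.012,0.029,0.466,0,0,0]

```text
time: 60.0
ee_pos: [482.7, 313.4, 84.1]
ee_rot: [[-0.992, -0.123, -0.001], [-0.123, 0.992, -0.001], [0.001, -0.001, -1.0]]
ft_force: [-0.6, 0.5, -1.9]
grip_width: 0.41
```

Request:
drive_tool:
  commands:
    - [0,0,0,0,0,0]
    - [0,0,0,0,0,0]
    - [0,0,0,0,0,0]
    - [0,0,0,0,0,0]
    - [0,0,0,0,0,0]

```text
time: 60.5
ee_pos: [483.5, 313.8, 86.5]
ee_rot: [[-0.992, -0.123, 0.001], [-0.123, 0.992, 0.001], [-0.001, 0.001, -1.0]]
ft_force: [0.7, 0.8, -2.5]
grip_width: 0.412
```

Run:
```python
from h import *
plan2(97.1,[(483.4,312.7,77,3)],dec=3)
```

```text
t 60.5 p [483.5 313.8  86.5] th 97.1 tilt [0.05 0.05] w 37.9 F [ 0.7  0.8 -2.5]
turn 1 x wz=-0.0004
3 x [0.003, -0.012, 0.106] ->  [483.4 312.7  77. ]
```

Request:
drive_tool:
  commands:
    - [0,-0.035,0.1,0,0,0]
    - [0,0,0.1,0,0,0]
    - [0,0,0.1,0,0,0]
    - [0,0,0,0,0,0]
    - [0,0,0,0,0,0]

```text
time: 61.0
ee_pos: [483.2, 312.5, 76.7]
ee_rot: [[-0.992, -0.123, -0.0], [-0.123, 0.992, -0.0], [0.0, -0.0, -1.0]]
ft_force: [-1.0, -0.0, -1.6]
grip_width: 0.412
```

Request:
drive_tool:
  commands:
    - [0,0,0.05,0,0,0]
    - [0,0,0.05,0,0,0]
    - [0,0,0.05,0,0,0]
    - [0,0,0.05,0,0,0]
    - [0,0,0,0,0,0]

```text
time: 61.5
ee_pos: [483.1, 312.4, 70.6]
ee_rot: [[-0.992, -0.123, -0.0], [-0.123, 0.992, -0.0], [0.0, -0.0, -1.0]]
ft_force: [-0.3, 0.3, -1.5]
grip_width: 0.407
```

Request:
drive_tool:
  commands:
    - [0,0,0.12,0,0,0]
    - [0,0,0.12,0,0,0]
    - [0,0,0.12,0,0,0]
    - [0,0,0.1,0,0,0]
    - [0,0,0,0,0,0]

```text
time: 62.0
ee_pos: [482.9, 312.3, 56.5]
ee_rot: [[-0.992, -0.123, -0.001], [-0.123, 0.992, -0.001], [0.001, -0.001, -1.0]]
ft_force: [-0.0, -0.8, -2.3]
grip_width: 0.409
```

Request:
drive_tool:
  commands:
    - [0,0,0.06,0,0,0]
    - [0,0,0.06,0,0,0]
    - [0,0,0.04,0,0,0]
    - [0,0,0.04,0,0,0]
    - [0,0,0,0,0,0]

```text
time: 62.5
ee_pos: [483.2, 312.5, 50.9]
ee_rot: [[-0.992, -0.123, -0.0], [-0.123, 0.992, -0.0], [0.0, -0.0, -1.0]]
ft_force: [-0.4, -0.1, -2.2]
grip_width: 0.412
```

Request:
drive_tool:
  commands:
    - [0,0,0.03,0,0,0]
    - [0,0,0.03,0,0,0]
    - [0,0,0.03,0,0,0]
    - [0,0,0,0,0,0]
    - [0,0,0,0,0,0]

```text
time: 63.0
ee_pos: [483.4, 312.6, 49.9]
ee_rot: [[-0.992, -0.123, 0.0], [-0.123, 0.992, 0.001], [-0.0, 0.001, -1.0]]
ft_force: [-4.1, -1.6, 10.6]
grip_width: 0.414
```

Request:
drive_tool:
  commands:
    - [0,0,0,0,0,0]
    - [0,0,0,0,0,0]
    - [0,0,0,0,0,0]
    - [0,0,0,0,0,0]
    - [0,0,0,0,0,0]

```text
time: 63.5
ee_pos: [483.4, 312.6, 49.9]
ee_rot: [[-0.992, -0.123, 0.0], [-0.123, 0.992, 0.001], [-0.0, 0.001, -1.0]]
ft_force: [-3.9, -2.4, 9.2]
grip_width: 0.414
```

Home at 49.9 (35.9 + 14). I release, lift and check everything.

Request:
drive_tool:
  commands:
    - [0,0,-0.03,0,0,0]
    - [0,0,0,0,0,0]
    - [0,0,0,0,0,0]
    - [0,0,0,0,0,0]
    - [0,0,0,0,0,0]
  grip: 1

```text
time: 64.0
ee_pos: [483.3, 312.5, 49.1]
ee_rot: [[-0.992, -0.123, -0.0], [-0.123, 0.992, -0.0], [0.0, -0.0, -1.0]]
ft_force: [-0.2, 0.1, 0.2]
grip_width: 0.822
```

Request:
drive_tool:
  commands:
    - [0,0,-0.3,0,0,0]
    - [0,0,-0.9,0,0,0]
    - [0,0,-1,0,0,0]
    - [0,0,-1,0,0,0]
    - [0,0,-0.9,0,0,0]

```text
time: 64.5
ee_pos: [483.5, 312.6, 174.4]
ee_rot: [[-0.992, -0.123, 0.001], [-0.123, 0.992, 0.001], [-0.001, 0.001, -1.0]]
ft_force: [0.4, -0.2, -0.4]
grip_width: 1.001
```

Run:
```python
from h import *
o,C=allC()
blk(C,483,312.6,yaws=(7,),z0=14);blk(C,572.5,323.7,yaws=(7,),z0=14)
for y in(77,-8,-89):
  for k in o: hung(o[k][1],y)
Q=C[(abs(C[:,0]-403)<30)&(abs(C[:,1]-266)<40)&(C[:,2]>75)&(C[:,2]<130)]; print(len(Q),np.median(Q,0),Q.max(0))
for k in o: print(find_in(k,'switch_tip')[:2])
plan2(None,[])
crop('side',o['side'][0],190,100,350,240,5,'pics/s14.png')
crop('top',o['top'][0],140,150,320,290,4.4,'pics/t14.png')
```

```text
blk 519 [  8.99 479.07 311.56   7.82]
blk 864 [ 11.25 573.3  322.32   8.39]
hung 459 [  3.94 648.63  74.85  -9.46]
hung 377 [  5.55 648.13  77.04 -57.74]
hung 520 [  4.3  648.49  -9.27  -3.9 ]
hung 363 [  5.14 647.36  -6.51  56.97]
hung 760 [  3.93 648.04 -89.    -1.77]
hung 368 [  5.81 647.43 -87.26  57.77]
97 [403.43813257 262.91681053 100.36121538] [415.76715417 275.68295562 111.04932996]
[{'point': [0.373, 0.395], 'conf': 0.61}, {'point': [0.4234, 0.4205], 'conf': 0.47}]
[]
t 64.7 p [483.4 312.8 173.1] th 97.1 tilt [0.06 0.06] w 91.8 F [-0.2 -0.  -0.4]
```

View pics/s14.png

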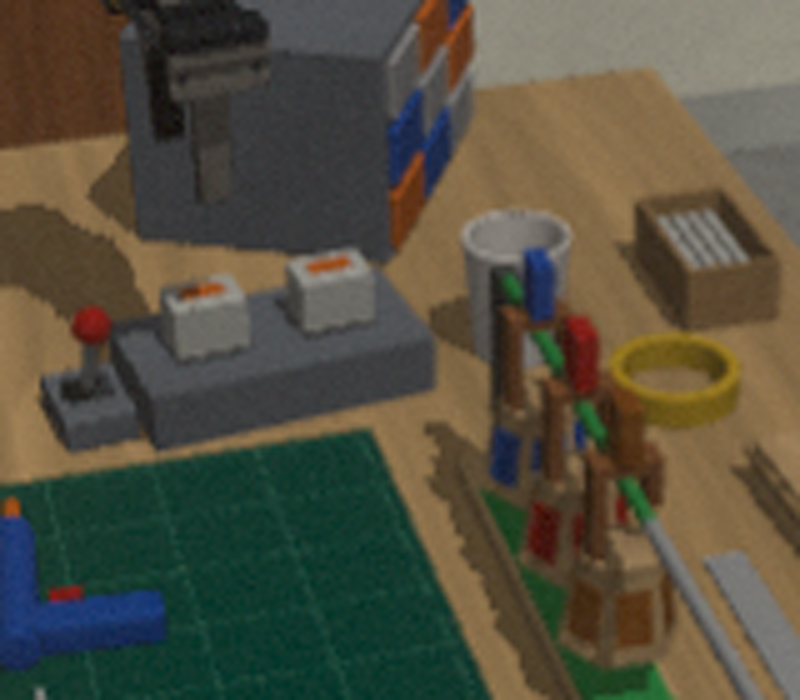

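View pics/t14.png

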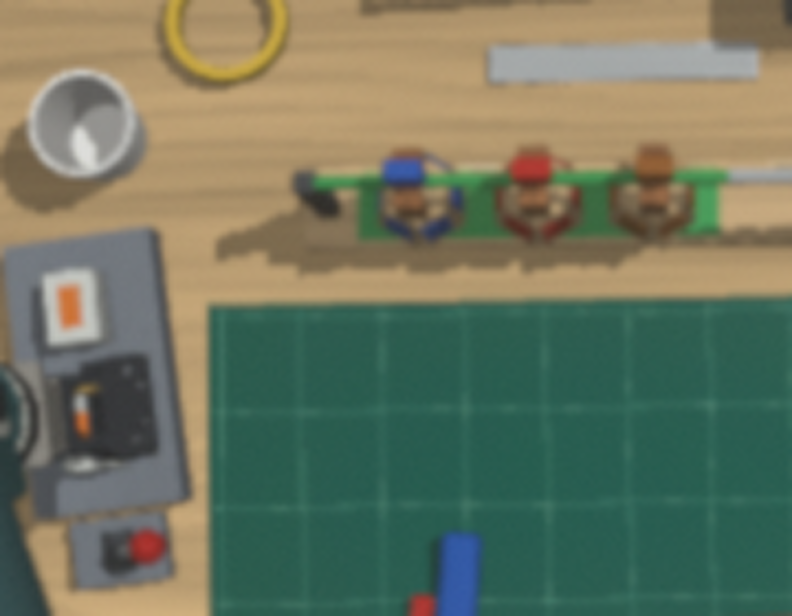

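All lanterns hang wholly over the green and both blocks sit flush. The switch comes next: shut the fingers and push the ball along dock +y.

Run:
```python
from h import *
plan2(None,[(410,215.8,173,5),(410,215.8,78,5)],dec=2)
```

```text
t 64.7 p [483.4 312.8 173.1] th 97.1 tilt [0.06 0.06] w 91.8 F [-0.2 -0.  -0.4]
5 x [0.57, -0.58, -0.0] ->  [409.3 215.9 172.9] 
5 x [-0.0, -0.0, 0.63] ->  [409.4 216.   78.4]
```

Request:
drive_tool:
  commands:
    - [0.57,-0.58,0,0,0,0]
    - [0.57,-0.58,0,0,0,0]
    - [0.57,-0.58,0,0,0,0]
    - [0.57,-0.58,0,0,0,0]
    - [0.57,-0.58,0,0,0,0]
  grip: -1
  force: 20

```text
time: 65.2
ee_pos: [407.6, 214.3, 171.0]
ee_rot: [[-0.992, -0.123, -0.002], [-0.123, 0.992, -0.002], [0.002, -0.001, -1.0]]
ft_force: [-0.4, 0.2, 0.4]
grip_width: 0.59
```

Request:
drive_tool:
  commands:
    - [0,0,0,0,0,0]
    - [0,0,0,0,0,0]
    - [0,0,0,0,0,0]
    - [0,0,0,0,0,0]
    - [0,0,0,0,0,0]

```text
time: 65.7
ee_pos: [409.4, 216.1, 172.0]
ee_rot: [[-0.992, -0.124, -0.0], [-0.124, 0.992, -0.0], [0.0, -0.0, -1.0]]
ft_force: [0.5, 0.6, -1.7]
grip_width: 0.15
```

Request:
drive_tool:
  commands:
    - [0,0,0.63,0,0,0]
    - [0,0,0.63,0,0,0]
    - [0,0,0.63,0,0,0]
    - [0,0,0.63,0,0,0]
    - [0,0,0.63,0,0,0]

```text
time: 66.2
ee_pos: [409.4, 216.0, 76.9]
ee_rot: [[-0.992, -0.124, 0.0], [-0.124, 0.992, 0.0], [-0.0, -0.0, -1.0]]
ft_force: [-0.5, 0.4, 1.0]
grip_width: 0.004
```

Run:
```python
from h import *
plan2(97.1,[(398.3,309.4,78,8)],dec=3)
p,d=optics.snapshot('side'); crop('side',p,170,120,270,200,7,'pics/s15.png')
```

```text
t 66.2 p [409.4 216.   76.9] th 97.1 tilt [0.01 0.  ] w 0.4 F [-0.5  0.4  1. ]
turn 1 x wz=0.0002
8 x [-0.002, 0.392, -0.004] ->  [398.2 309.4  77.9]
```

View pics/s15.png

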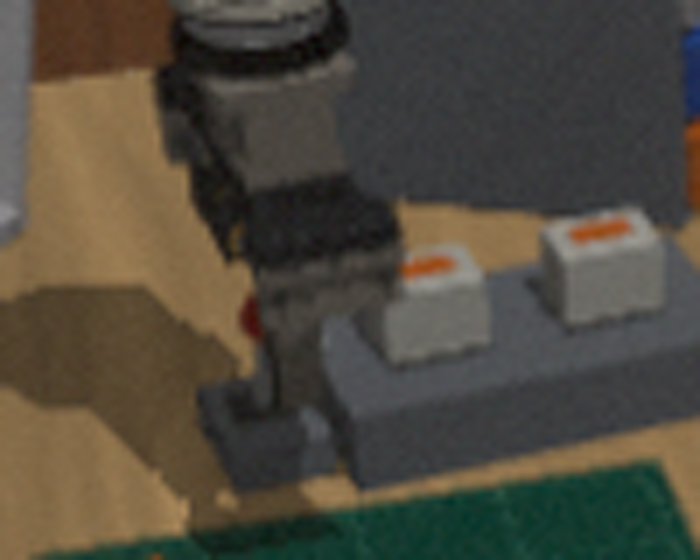

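Request:
drive_tool:
  commands:
    - [0,0.3,0,0,0,0]
    - [0,0.3,0,0,0,0]
    - [0,0.3,0,0,0,0]
    - [0,0.3,0,0,0,0]
    - [0,0.3,0,0,0,0]

```text
time: 66.75
ee_pos: [403.8, 261.5, 78.4]
ee_rot: [[-0.992, -0.124, 0.001], [-0.124, 0.992, 0.001], [-0.001, 0.001, -1.0]]
ft_force: [1.1, -0.8, 1.9]
grip_width: 0.007
```

Request:
drive_tool:
  commands:
    - [0,0.3,0,0,0,0]
    - [0,0.3,0,0,0,0]
    - [0,0.3,0,0,0,0]
    - [0,0.3,0,0,0,0]
    - [0,0.2,0,0,0,0]

```text
time: 67.25
ee_pos: [398.1, 302.9, 77.6]
ee_rot: [[-0.992, -0.124, -0.0], [-0.124, 0.992, -0.0], [0.0, -0.0, -1.0]]
ft_force: [-0.4, -1.0, -1.6]
grip_width: 0.007
```

Request:
drive_tool:
  commands:
    - [0,0.1,0,0,0,0]
    - [0,0,0,0,0,0]
    - [0,0,0,0,0,0]
    - [0,0,0,0,0,0]
    - [0,0,0,0,0,0]

```text
time: 67.75
ee_pos: [398.2, 304.8, 77.9]
ee_rot: [[-0.992, -0.123, 0.0], [-0.123, 0.992, 0.0], [-0.0, 0.0, -1.0]]
ft_force: [0.2, 0.1, 0.4]
grip_width: 0.006
```

Still not at the stop. I'll creep on until force shows.

Request:
drive_tool:
  commands:
    - [0,0.06,0,0,0,0]
    - [0,0.06,0,0,0,0]
    - [0,0.06,0,0,0,0]
    - [0,0,0,0,0,0]
    - [0,0,0,0,0,0]

```text
time: 68.25
ee_pos: [397.4, 310.6, 77.8]
ee_rot: [[-0.992, -0.124, 0.0], [-0.124, 0.992, 0.0], [-0.0, 0.0, -1.0]]
ft_force: [-0.6, -0.3, -0.1]
grip_width: 0.008
```

Request:
drive_tool:
  commands:
    - [0,0.04,0,0,0,0]
    - [0,0.04,0,0,0,0]
    - [0,0,0,0,0,0]
    - [0,0,0,0,0,0]
    - [0,0,0,0,0,0]

```text
time: 68.75
ee_pos: [397.1, 312.6, 77.8]
ee_rot: [[-0.992, -0.123, -0.0], [-0.123, 0.992, -0.0], [0.0, -0.0, -1.0]]
ft_force: [0.2, -0.8, -0.3]
grip_width: 0.003
```

Run:
```python
from h import *
o,C=allC()
crop('side',o['side'][0],170,120,270,200,7,'pics/s16.png')
crop('top',o['top'][0],130,220,230,300,7,'pics/t16.png')
```

```text
(no output)
```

View pics/s16.png

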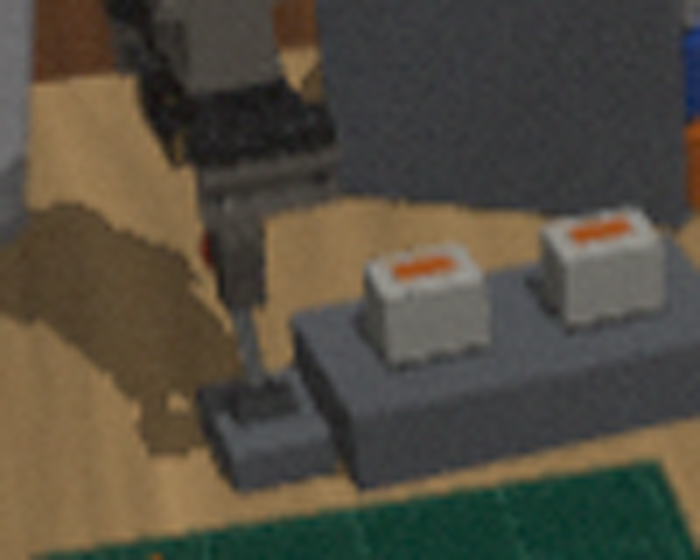

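View pics/t16.png

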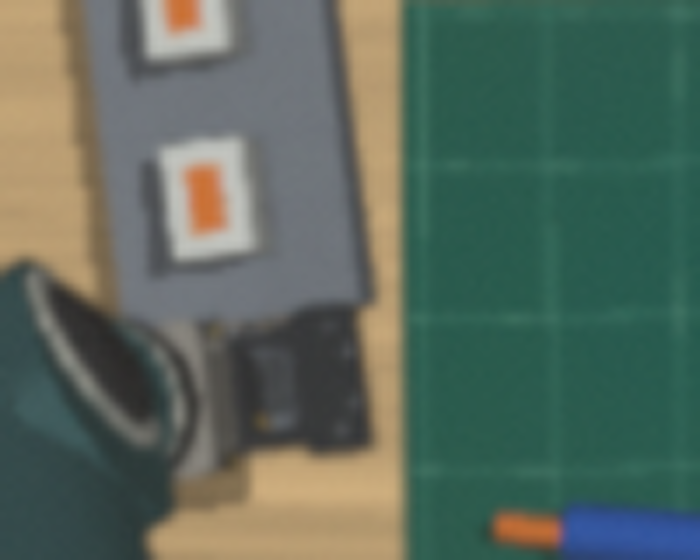

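The lever leans over with the ball behind the finger (crop px (208,245)). No stop force yet, so I continue.

Request:
drive_tool:
  commands:
    - [0,0.05,0,0,0,0]
    - [0,0.05,0,0,0,0]
    - [0,0,0,0,0,0]
    - [0,0,0,0,0,0]
    - [0,0,0,0,0,0]

```text
time: 69.35
ee_pos: [397.0, 312.9, 77.6]
ee_rot: [[-0.993, -0.122, -0.001], [-0.122, 0.993, -0.004], [0.001, -0.004, -1.0]]
ft_force: [0.9, -8.5, 2.0]
grip_width: 0.004
```

Request:
drive_tool:
  commands:
    - [0,0.05,0,0,0,0]
    - [0,0.05,0,0,0,0]
    - [0,0,0,0,0,0]
    - [0,0,0,0,0,0]
    - [0,0,0,0,0,0]

```text
time: 69.85
ee_pos: [396.9, 313.2, 77.5]
ee_rot: [[-0.993, -0.12, -0.002], [-0.12, 0.993, -0.007], [0.003, -0.007, -1.0]]
ft_force: [2.2, -14.9, 6.2]
grip_width: 0.002
```

Request:
drive_tool:
  commands:
    - [0,0.03,0,0,0,0]
    - [0,0.03,0,0,0,0]
    - [0,0,0,0,0,0]
    - [0,0,0,0,0,0]
    - [0,0,0,0,0,0]

```text
time: 70.35
ee_pos: [396.9, 313.3, 77.5]
ee_rot: [[-0.993, -0.119, -0.003], [-0.119, 0.993, -0.009], [0.004, -0.009, -1.0]]
ft_force: [1.8, -18.6, 9.5]
grip_width: 0.003
```

Stop reached: 18 N and no further motion. I back off, rise and check.

Request:
drive_tool:
  commands:
    - [0,-0.3,0,0,0,0]
    - [0,-0.6,0,0,0,0]
    - [0,-0.8,0,0,0,0]
    - [0,-0.8,0,0,0,0]
    - [0,-0.6,-0.3,0,0,0]

```text
time: 70.85
ee_pos: [407.2, 227.1, 86.5]
ee_rot: [[-0.992, -0.123, -0.001], [-0.123, 0.992, -0.0], [0.001, -0.0, -1.0]]
ft_force: [-0.1, -0.2, 0.2]
grip_width: 0.004
```

Request:
drive_tool:
  commands:
    - [0,0,-0.9,0,0,0]
    - [0,0,-0.9,0,0,0]
    - [0,0,-0.9,0,0,0]
    - [0,0,-0.9,0,0,0]
    - [0,-0.5,-0.5,0,0,0]

```text
time: 71.35
ee_pos: [410.3, 215.7, 212.9]
ee_rot: [[-0.992, -0.127, 0.004], [-0.127, 0.992, 0.004], [-0.004, 0.003, -1.0]]
ft_force: [0.4, 0.2, 0.0]
grip_width: 0.007
```

Request:
drive_tool:
  commands:
    - [0,-0.9,0,0,0,0]
    - [0,-0.9,0,0,0,0]
    - [0,-0.9,0,0,0,0]
    - [0,0,0,0,0,0]
    - [0,0,0,0,0,0]

```text
time: 71.85
ee_pos: [419.8, 133.3, 210.6]
ee_rot: [[-0.992, -0.123, 0.001], [-0.123, 0.992, 0.002], [-0.001, 0.001, -1.0]]
ft_force: [0.1, 0.2, 1.0]
grip_width: 0.006
```

Run:
```python
from h import *
o,C=allC()
Q=C[(abs(C[:,0]-395)<30)&(abs(C[:,1]-335)<45)&(C[:,2]>75)&(C[:,2]<130)]; print(len(Q),np.median(Q,0),Q.max(0))
plan2(None,[])
crop('side',o['side'][0],170,100,330,240,5,'pics/s17.png')
crop('top',o['top'][0],140,150,320,290,4.4,'pics/t17.png')
```

```text
108 [394.8276502  333.38149721  98.51951829] [407.06646147 348.75690218 112.63631671]
t 71.95 p [419.5 134.1 210.2] th 97.2 tilt [0.04 0.05] w 0.7 F [ 0.4  1.  -0.3]
```

View pics/s17.png

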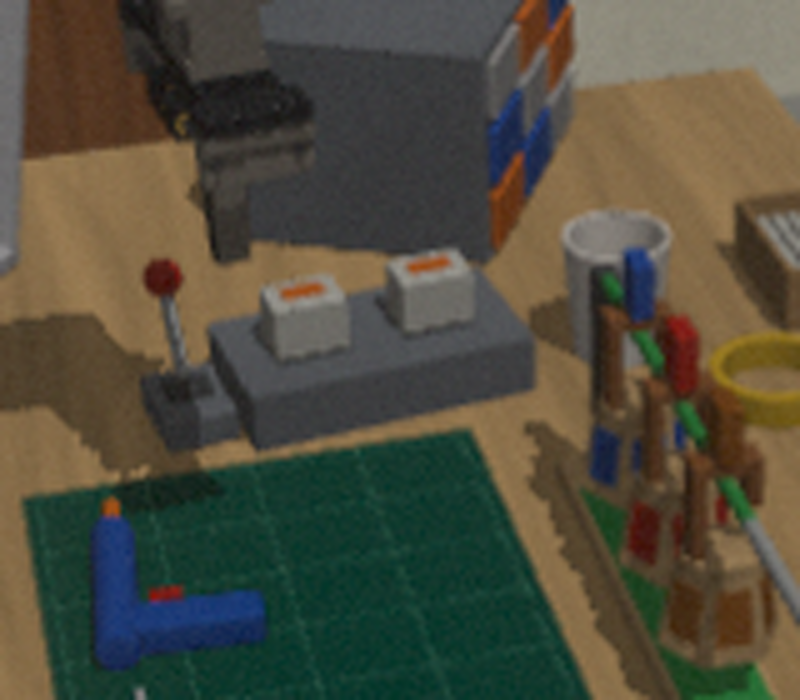

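View pics/t17.png

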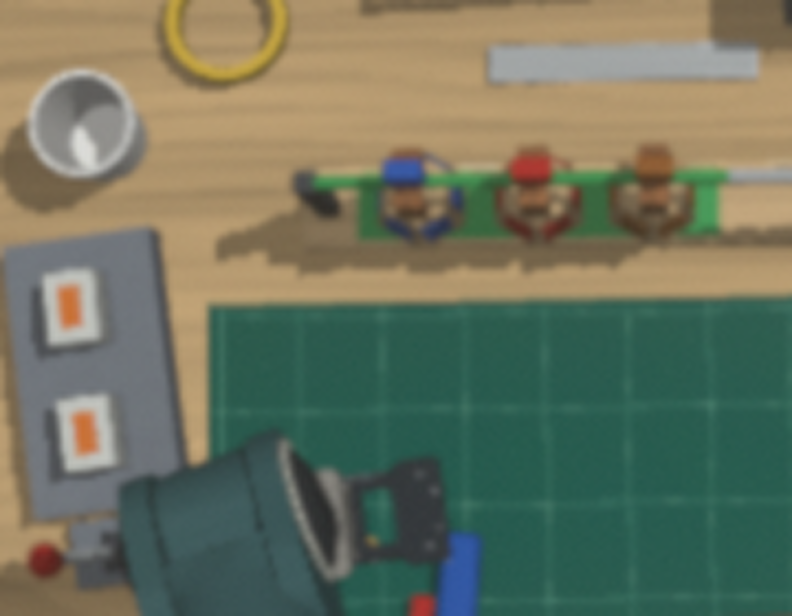

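Run:
```python
from h import *
o,C=allC()
def ball(name,p,C,x,y):
    hsv=cv2.cvtColor(p,cv2.COLOR_BGR2HSV); m=((hsv[...,0]<8)|(hsv[...,0]>172))&(hsv[...,1]>140)&(hsv[...,2]>50)
    near=(abs(C[...,0]-x)<35)&(abs(C[...,1]-y)<40)&(C[...,2]>75)&(C[...,2]<125)
    m&=near; v,u=np.nonzero(m); Q=C[m]
    r=least_squares(lambda c:np.linalg.norm(Q-c,axis=1)-13,[x,y,92],loss='soft_l1')
    c=np.array([u.mean(),v.mean()]); pp=w2p(name,[[404,264,92.2],[394.5,340.2,92.2]]).round(1)
    print(name,m.sum(),c.round(1),'pred off/on',pp.tolist(),'sphere',r.x.round(1))
for k in o: ball(k,o[k][0],o[k][1],394.5,338)
for k in o:
    z=np.load(k+'0.npz'); ball(k,z['p'],cloud(k,z['d']),404,264)
```

```text
side 39 [202.1 155.1] pred off/on [[208.3, 165.7], [202.2, 155.3]] sphere [392.  338.8  91.2]
top 37 [149.5 276.9] pred off/on [[174.1, 273.8], [149.8, 277.1]] sphere [395.8 339.9  92.6]
side 41 [208.  164.8] pred off/on [[208.3, 165.7], [202.2, 155.3]] sphere [401.1 261.9  93.8]
top 39 [172.9 273.9] pred off/on [[174.1, 273.8], [149.8, 277.1]] sphere [404.5 268.3  93.5]
```

The ball is where "fully on" predicts, to 0.3 px in both views. The robot touches nothing, so I hand in.

Run:
```python
from h import *
o,C=allC()
for k in o:
    z=np.load(k+'0.npz')['p'].astype(int); d=abs(o[k][0].astype(int)-z).mean(2)
    for nm,X in(('mug',(702,322,45)),('tape',(800,262,12)),('shell',(600,-445,40))):
        u,v=w2p(k,X)[0].astype(int); print(k,nm,d[v-14:v+14,u-14:u+14].mean().round(1))
print(ctrl.hand_in())
```

```text
side mug 13.1
side tape 3.9
side shell 2.9
top mug 4.8
top tape 4.7
top shell 2.9
the job is handed in; nothing more can be done
None
```

The job is done and handed in at about 72 s of the 210 s allowed; no verdict came back.

- **Lanterns:** All three were present. Each was hooked on at the bare end and slid along the bar without being lifted off. They hang at about y = +76 (blue), -8 (red) and -88 mm (amber). The last pictures show all three wholly over the green section.
- **Blocks:** Both blocks are plugged in. Each stopped within 0.1 mm of the height worked out for fully home, and both look flush on the dock.
- **Switch:** I threw it last and pushed until it hit its stop, at about 18 N. The red ball is within 0.3 px of the predicted fully-on position in both cameras.
- **Cup, tape roll and plywood shell:** They look unmoved. The cup area did change in the side view (13 grey levels, against 3 to 5 elsewhere). I put that down to the blue lantern now hanging in front of it, because in the top view the cup's area changed only as little as the rest.

**Checks that disagreed:** The camera fits for the lanterns' turn angle on the bar, and for the plugged blocks, were poor because other things got in the way. For those I relied on the gripper readings and the pictures.

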